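# Lock out the sander, gauge the wooden blanks and sort them

## Task

Press the sander's red stop button down until it latches, then gauge the wooden blanks one at a time, darkest wood first and palest last (walnut, padauk, oak, maple; not all are always there): lay each flat on the caliper bed, slide the moving jaw gently shut until it clamps the blank across its width against the fixed jaw, hold it for a moment, and read the gap. Put the blanks under 40 mm in the white tub and those over 40 mm in the blue tub; when all are put away, turn the red stop clockwise to its end so that it springs up again, and disturb nothing else on the bench.

Things in the scene. Friction and masses are not known exactly. Their poses are not given: they have to be found in the camera images.
- caliper: Steel bed of a bench sliding caliper, fixed to the bench: 90 mm along its x, 190 mm along its y, 6 mm thick, ruled with short black lines. Origin on the underside, below the middle of the fully open measuring space; its y is the sliding direction, from the moving jaw (at -y) to the fixed jaw (at +y). It may be turned about the vertical.
- bed_center (a point): Point on top of the caliper bed (6 mm above the bench) midway between the fully opened jaws: a good place for the middle of the underside of a blank.
- fixed_jaw: Dark steel fixed jaw: 36 mm wide (caliper x), 18 mm thick (caliper y), 28 mm tall. Origin at the middle of its underside, on the bed; its measuring face is 9 mm from the origin towards caliper -y (40 mm from bed_center).
- jaw_gap (a joint): Moving jaw: value is the gap between the two measuring faces in m, 0 (shut) to 0.080 (fully open); it slides along caliper y with about 1.5 N of friction and stays where it is left. With a blank clamped, the value is the width of the blank.
- jaw: The moving jaw: dark steel block with a bright steel face towards the fixed jaw, 36 mm wide (caliper x), 19 mm thick (caliper y), 28 mm tall, with an orange finger grip standing on it. Origin on its measuring face, at the bottom of the middle.
- jaw_grip (a point): Where to pinch the moving jaw: in the orange upright finger grip that stands on it, 14 mm thick along caliper y, 30 mm wide along caliper x; it spans from 28 to 64 mm above the bed; this point is 50 mm above the bed, on the grip's vertical middle line. The grip's middle lies 17 mm behind the jaw's measuring face.
- stop (a joint): Travel of the red mushroom stop button, m: 0 up, 0.008 fully down. Pressed firmly (about 6 N) down to its end it stays latched at about 0.006; it springs up by itself once its head is turned clockwise and let go.
- stop_turn (a joint): Turn of the red mushroom head in rad, clockwise seen from above: 0 at the start, 0.9 at its stop; it stays where it is left. From about 0.4 rad on, the latch is released.
- stop_top (a point): Middle of the top of the red mushroom head: a round head 40 mm across and 20 mm tall, with a white line on top, on a yellow box 70 x 70 mm and 50 mm tall. With the button up the head top is 88 mm above the bench, its underside 68 mm; latched down, both are about 6 mm lower.
- white_tub: White open plastic tub for blanks that gauge under 40 mm: 150 x 150 mm, 45 mm tall, walls 4 mm, floor 4 mm, fixed. Origin at the middle of its underside.
- blue_tub: Blue open plastic tub for blanks that gauge over 40 mm: same size as the white one, fixed. Origin at the middle of its underside.
- glue: Bystander: white glue bottle, 60 mm across, 150 mm tall. Origin at the middle of its underside.
- tape: Bystander: roll of brown tape lying flat, 100 mm across, 25 mm tall. Origin at the middle of its underside.
- pencil_pot: Bystander: blue ceramic pot, 70 mm across, 90 mm tall. Origin at the middle of its underside.
- blank_walnut: Wooden blank of walnut, dark brown, almost black-brown: 60 mm long (its x), 30 mm tall (its z), its width (its y) is somewhere from 34 to 46 mm and is to be found with the caliper. About 60 g. Origin at the middle of its underside. May be absent.
- blank_padauk: Wooden blank of padauk, brick red: 60 mm long (its x), 30 mm tall (its z), its width (its y) is somewhere from 34 to 46 mm and is to be found with the caliper. About 60 g. Origin at the middle of its underside. May be absent.
- blank_oak: Wooden blank of oak, mid tan: 60 mm long (its x), 30 mm tall (its z), its width (its y) is somewhere from 34 to 46 mm and is to be found with the caliper. About 60 g. Origin at the middle of its underside. May be absent.
- blank_maple: Wooden blank of maple, very pale cream: 60 mm long (its x), 30 mm tall (its z), its width (its y) is somewhere from 34 to 46 mm and is to be found with the caliper. About 60 g. Origin at the middle of its underside. May be absent.
Things that resemble listed ones, but are neither listed nor needed, are in the scene too. Leave any green or pink look-alike of the blank_maple alone.

How it is judged:
On the way, in this order (a step that is already met when the one before it is completed fails the run):
1. the red stop button is pressed down and stays latched (value of joint stop above 0.0045 m), for 0.2 s.
2. the walnut blank is clamped across its width between the jaws of the caliper, pressed by both with over 1 N (contact force between each of jaw, fixed_jaw and blank_walnut above 1 N and angle between the y axis of blank_walnut and the y axis of caliper, either way round below 0.1 rad and angle between blank_walnut's own z axis and vertical below 0.12 rad), for 0.2 s.
3. the padauk blank is clamped across its width between the jaws of the caliper, pressed by both with over 1 N (contact force between each of jaw, fixed_jaw and blank_padauk above 1 N and angle between the y axis of blank_padauk and the y axis of caliper, either way round below 0.1 rad and angle between blank_padauk's own z axis and vertical below 0.12 rad), for 0.2 s.
4. the oak blank is clamped across its width between the jaws of the caliper, pressed by both with over 1 N (contact force between each of jaw, fixed_jaw and blank_oak above 1 N and angle between the y axis of blank_oak and the y axis of caliper, either way round below 0.1 rad and angle between blank_oak's own z axis and vertical below 0.12 rad), for 0.2 s.
5. the maple blank is clamped across its width between the jaws of the caliper, pressed by both with over 1 N (contact force between each of jaw, fixed_jaw and blank_maple above 1 N and angle between the y axis of blank_maple and the y axis of caliper, either way round below 0.1 rad and angle between blank_maple's own z axis and vertical below 0.12 rad), for 0.2 s.
6. with every blank in its tub, the stop head is turned clockwise by over 0.7 rad and the button is up again (value of joint stop_turn above 0.7 rad and value of joint stop below 0.002 m and x of blank_walnut in the frame of blue_tub between -0.06 and 0.06 m and y of blank_walnut in the frame of blue_tub between -0.06 and 0.06 m and z of blank_walnut in the frame of blue_tub between 0 and 0.045 m and linear speed of each of blank_walnut, blank_padauk, blank_oak, blank_maple below 0.03 m/s and x of blank_padauk in the frame of white_tub between -0.06 and 0.06 m and y of blank_padauk in the frame of white_tub between -0.06 and 0.06 m and z of blank_padauk in the frame of white_tub between 0 and 0.045 m and x of blank_oak in the frame of white_tub between -0.06 and 0.06 m and y of blank_oak in the frame of white_tub between -0.06 and 0.06 m and z of blank_oak in the frame of white_tub between 0 and 0.045 m and x of blank_maple in the frame of blue_tub between -0.06 and 0.06 m and y of blank_maple in the frame of blue_tub between -0.06 and 0.06 m and z of blank_maple in the frame of blue_tub between 0 and 0.045 m), for 0.2 s.
At the end, for the whole second after the job is handed in: Each blank that is present lies at rest inside its tub (centre within 60 mm of the tub centre along both sides, on or near the floor): width under 40 mm in the white tub, over 40 mm in the blue; the stop head is turned clockwise by more than 0.7 rad and the button is up (within 2 mm) (all of step 6); the robot touches nothing.
It fails at once if the glue is knocked or moved more than 30 mm (distance of glue from where it was at the start of the episode above 0.03 m).
It fails at once if the tape is knocked or moved more than 30 mm (distance of tape from where it was at the start of the episode above 0.03 m).
It fails at once if the pencil_pot is knocked or moved more than 30 mm (distance of pencil_pot from where it was at the start of the episode above 0.03 m).
It fails at once if a blank is clamped in the caliper while the stop is up (value of joint stop below 0.003 m and (contact force between jaw and blank_walnut above 3 N or contact force between jaw and blank_padauk above 3 N or contact force between jaw and blank_oak above 3 N or contact force between jaw and blank_maple above 3 N)).
It fails at once if a blank is crushed in the caliper with more than 60 N (contact force between jaw and blank_walnut above 60 N or contact force between jaw and blank_padauk above 60 N or contact force between jaw and blank_oak above 60 N or contact force between jaw and blank_maple above 60 N).
Of blank_walnut, blank_padauk, blank_oak, blank_maple only 2 to 3 are there at a start; the rules pass over those that are not, and their reading is None.
At some moment in a run one of blank_walnut, blank_padauk, blank_oak, blank_maple may be knocked a few centimetres aside while the robot is not near it.
Once in a run the grip may slacken for a moment while it holds something.
It also fails if it takes over 210 s, if anything falls off the work surface, if the arm or the gripper's body presses on something with over 40 N, if the wrist force passes 120 N, or if a joint passes its speed limit or range.

## Robot

A 6-joint arm with a two-finger parallel gripper is mounted at the origin on the work surface. World frame = base frame: x ahead of the robot, y to its left, z up, the work surface at z = 0. Lengths are in m, angles in rad, forces in N, time in s.
With the tool pointing down it reaches from about 0.35 to 0.775 m from the base axis. Payload 7.3 kg.
Tool frame: the origin (TCP) lies midway between the tips of the shut fingers; the grasp point (between the pads) lies 19 mm behind it (robot.tcp_to_grasp is the distance from the TCP to the grasp point, in m); x points along the fingers, z is the direction in which the jaws open and shut, and the axes are right-handed (so a half turn about x gives the same grasp; the last joint's range is limited). The gripper opens to 92 mm and grips with 3 to 60 N. Pads are 19 mm wide; open, the fingers measure 130 mm over their backs; the gripper's body (75 mm by 190 mm) begins 47 mm behind the grasp point.
Start: joints at [1.156, 0.342, 1.524, -0, 1.275, -0.146], TCP at [0.139, 0.506, 0.227] pointing down, gripper open.
Joint ranges: [-2.53, 2.53], [-0.77, 2.02], [0.04, 2.7], [-1, 4.14], [0.28, 2.66], [-3.11, 3.11]. Speed limits (rad/s): [2.57, 2.57, 3.14, 3.14, 3.14, 3.14].

## Interface

Orientations are given as [roll, pitch, yaw] about the fixed x, y, z axes, in that order (R = Rz(yaw) Ry(pitch) Rx(roll)).
In Python, from cell import robot gives the robot as it stands.
- The arm moves only by the tool move_arm, never from a script. Its argument "deltas" is a list of rows, each an object with "dp": the shift along the tool's x, y, z in m, a list of three; "turn": the turn, a rotation vector about the tool's x, y, z in degrees, a list of three. A call has 1 to 10 rows; each row is the pose to reach, as a shift and turn from the pose commanded when the call began, along the tool's axes at that moment; what a row does not reach only later rows make up. A row lasts 1/10 s, in which the tool goes at most 50 mm and 8.59 degrees, less where a joint would pass 70% of its speed; a pose out of reach is approached as far as the arm can. A call with a gripper value outside its range is refused whole. "hand" is the finger opening in m, from 0 to 0.0918, set as the call begins (left out, the last holds). The fingers move at their own pace and stop on an object; "squeeze" is the grip in N (left out, the last holds). Time passes only in rows, so rows that repeat a pose let the fingers close. It gives the time, the measured TCP pose, the force and the opening at its end, in the units of the state.
- robot.observe(): the state, without advancing time (a new reading comes with each control period).
- robot.read_camera(name): name is "scene" or "top" or "wrist"; returns (picture, depth): 420x560x3 uint8, red, green, blue; 420x560 float32, m along the optical axis (not along the pixel's ray), 0 where there is no reading.
- robot.camera_info(name): a dict with "fx", "fy", "cx", "cy" (pixels), "R" (3x3) and "t" (3): a world point X has camera coordinates R X + t. Camera axes: x right, y down, z forward; pixel columns grow to the right and rows downward; lengths in m; the calibration is good to about 2 mm. A picture is of the moment at which its call begins: read the wrist's pose just before it. camera_info takes no time and is no camera call; for the wrist camera it gives the pose at the moment of the call.
- robot.hand_in(): hands the job in, once; it reports no verdict.
The state is a dict: "time": time; "qpos": joint angles; "qvel": joint speeds; "joint_efforts": joint torques, N m; "tool_pos": TCP position; "tool_rot": TCP orientation; "contact_force": force on the tool from outside, world axes, zero at the start; "torque": the same for the moment, N m; "opening": finger opening in m.
Only numpy, scipy, OpenCV 4.12 (cv2) and the standard library are available. Lean on these libraries where they do the work, as an engineer would, in place of code of your own. Each camera call takes 0.05 s, during which the arm holds its last target.

## Working session

There is one attempt and no reset: what is moved stays moved. The work goes in short steps, Python scripts to look and compute and a tool call to move; the robot and the scene stay as the last step left them, time stands still between calls to the robot, and variables do not carry over. Pictures are saved under pics/ and viewed, and the job is handed in when it is done.

Besides the shell and the picture viewer there is one more tool, called as name([rows], argument=value, ...), one row to a line, values as JSON. move_arm: Moves the arm, as the interface text tells. Its arguments: {"type":"object","properties":{"deltas":{"type":"array"},"hand":{"type":"number"},"squeeze":{"type":"number"}},"required":["deltas"]}

```bash
ls; mkdir -p pics
python3 - <<'E'
from cell import robot
import cv2
s=robot.observe();print(s)
for n in("scene","top","wrist"):
    i=robot.camera_info(n);p,d=robot.read_camera(n);print(n,i)
    cv2.imwrite(f"pics/{n}0.png",p[:,:,::-1])
E
```

```text
pics
{'time': 0.0, 'qpos': array([ 1.15600535e+00,  3.42688305e-01,  1.52501640e+00,  6.66703288e-06,
        1.27540108e+00, -1.45974140e-01]), 'qvel': array([-0.00138559,  0.00298396,  0.00312514, -0.00083316,  0.00064716,
       -0.00229089]), 'joint_efforts': array([ 2.08888869e-04, -4.31239307e+01, -2.44217670e+01,  7.17663788e-02,
        5.56269858e-02, -1.25376000e-04]), 'tool_pos': array([0.13923259, 0.50577783, 0.22606305]), 'tool_rot': array([ 2.99140519,  1.56928319, -1.98980257]), 'contact_force': array([-0.22417889,  0.58920093,  0.60887795]), 'torque': array([-0.05927692,  0.01925992,  0.01258135]), 'opening': 0.09173371569162082}
scene {'fx': 476.8037744098139, 'fy': 476.8037744098139, 'cx': 282.9517147508909, 'cy': 214.4935752944668, 'R': array([[ 7.22112733e-01,  6.91775156e-01, -5.78460719e-04],
       [ 5.72574191e-01, -5.98153095e-01, -5.60688569e-01],
       [-3.88216430e-01,  4.04549144e-01, -8.28026566e-01]]), 't': array([-0.39583894, -0.31371302,  1.32004194])}
top {'fx': 397.8133172100363, 'fy': 397.8133172100363, 'cx': 276.4584249081231, 'cy': 208.88496796062654, 'R': array([[ 0.01600184, -0.99986329,  0.00416332],
       [-0.98716891, -0.01646003, -0.15882885],
       [ 0.15887567, -0.00156835, -0.98729735]]), 't': array([-0.04033628,  0.61501227,  1.0427399 ])}
wrist {'fx': 358.1958039477611, 'fy': 358.1958039477611, 'cx': 273.3238746403078, 'cy': 215.12262626324485, 'R': array([[ 0.26534406,  0.96415175, -0.00198596],
       [ 0.93462781, -0.25671184,  0.24610949],
       [ 0.23677707, -0.06715983, -0.96924   ]]), 't': array([-0.52436605, -0.03079439,  0.38897249])}
```

View pics/scene0.png

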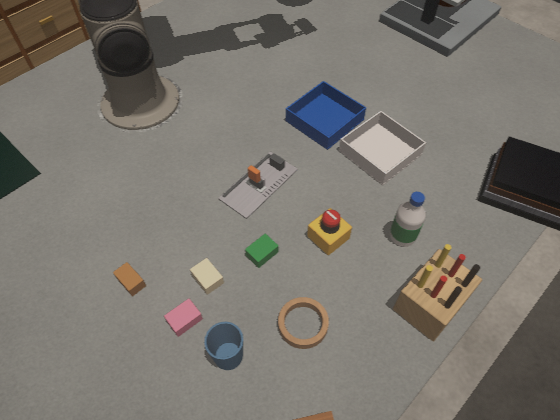

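View pics/top0.png

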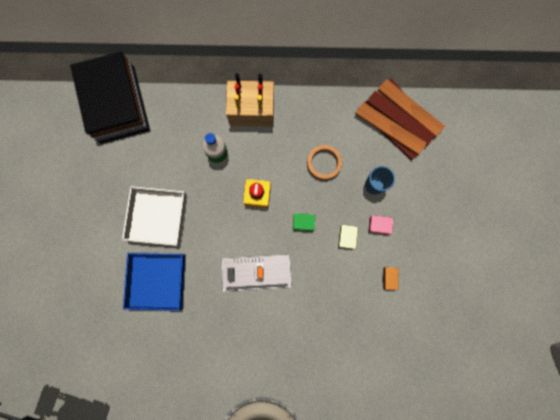

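View pics/wrist0.png

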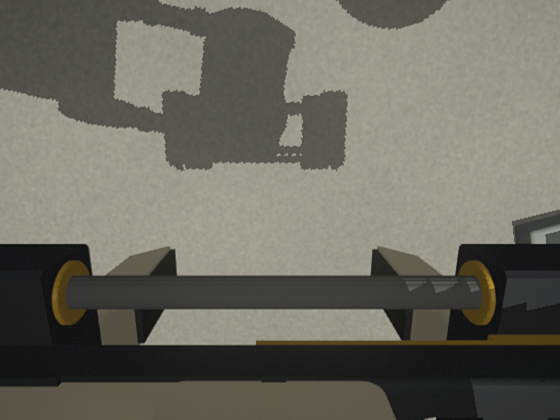

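```bash
cat > h.py <<'E'
from cell import robot
import numpy as np, cv2
from scipy.spatial.transform import Rotation as Ro
def cloud(n):
    i=robot.camera_info(n);p,d=robot.read_camera(n)
    v,u=np.mgrid[:420,:560]
    c=np.stack([(u-i['cx'])/i['fx']*d,(v-i['cy'])/i['fy']*d,d],-1)
    X=(c-i['t'])@i['R']
    X[d==0]=np.nan
    return p,X,i
def proj(i,P):
    c=np.atleast_2d(P)@i['R'].T+i['t']
    return np.stack([i['fx']*c[:,0]/c[:,2]+i['cx'],i['fy']*c[:,1]/c[:,2]+i['cy']],1)
def st():
    s=robot.observe();print('t',round(s['time'],2),'pos',s['tool_pos'].round(4),'rot',s['tool_rot'].round(4),'F',s['contact_force'].round(2),'T',s['torque'].round(2),'op',round(s['opening'],4),'q',s['qpos'].round(2))
    print(Ro.from_euler('xyz',s['tool_rot']).as_matrix().round(3).tolist());return s
def delta(pos,fing_axis_z,down=(0,0,-1)):
    """print tool-frame dp & rotvec deg from the current pose to TCP pos with tool z along given world dir"""
    s=robot.observe();R=Ro.from_euler('xyz',s['tool_rot']).as_matrix()
    x=np.array(down,float);z=np.array(fing_axis_z,float);z/=np.linalg.norm(z);y=np.cross(z,x)
    T=np.stack([x,y,z],1)
    rv=Ro.from_matrix(R.T@T).as_rotvec(degrees=True)
    dp=R.T@(np.array(pos)-s['tool_pos'])
    print('dp',dp.round(4),'turn',rv.round(2))
    return dp,rv
E
python3 - <<'E'
from h import *
for n in("scene","top"):
    p,X,i=cloud(n); np.savez(f'{n}.npz',p=p,X=X)
    print(n)
    S={'top':dict(tan=(391,279),maple=(348,237),pink=(381,226),green=(304,222),stop=(257,190),grip=(260,273),fix=(231,274),white=(155,217),blue=(155,282),bot=(211,139),tape=(311,162),pot=(380,180),blk=(250,100)),
     'scene':dict(tan=(129,275),maple=(206,272),pink=(183,316),green=(262,247),stop=(332,214),grip=(255,172),fix=(278,160),white=(382,145),blue=(325,112),bot=(417,199),tape=(290,306),pot=(225,330),blk=(440,280))}[n]
    for k,(u,v) in S.items(): print(k,p[v,u],X[v,u].round(4))
p=np.load('top.npz')['p'];a=cv2.resize(p[200:310,215:405],None,fx=4,fy=4,interpolation=2)
cv2.imwrite('pics/crop1.png',a[:,:,::-1])
p=np.load('scene.npz')['p'];a=cv2.resize(p[140:360,100:360],None,fx=3,fy=2.7,interpolation=2)
cv2.imwrite('pics/crop2.png',a[:,:,::-1])
E
```

```text
scene
tan [167 122  79] [ 0.4378 -0.3442  0.0319]
maple [200 190 160] [ 0.5478 -0.2299  0.0328]
pink [197 129 143] [ 0.5866 -0.324   0.0293]
green [ 73 137  80] [ 0.588  -0.1066  0.0302]
stop [187 132 124] [0.6628 0.0294 0.0878]
grip [192 116  68] [0.4533 0.0067 0.0694]
fix [89 86 84] [0.4446 0.0907 0.0335]
white [200 191 182] [0.5854 0.3276 0.0061]
blue [ 49  84 144] [0.4017 0.317  0.0061]
bot [ 58  89 144] [0.7848 0.1382 0.1494]
tape [155 120  89] [ 0.7226 -0.1616  0.0242]
pot [66 77 87] [ 0.6775 -0.2914  0.0583]
blk [86 49 41] [0.9178 0.0136 0.1578]
top
tan [212 138  62] [ 0.4307 -0.3457  0.0272]
maple [241 242 204] [ 0.543  -0.2289  0.0326]
pink [239 150 177] [ 0.5753 -0.3212  0.031 ]
green [ 58 172  76] [ 0.5835 -0.1077  0.0263]
stop [228 143 132] [0.6598 0.0225 0.0866]
grip [240 136  47] [0.4412 0.0102 0.069 ]
fix [87 87 83] [0.4372 0.0899 0.035 ]
white [239 237 228] [0.5936 0.3149 0.0046]
blue [ 37  89 179] [0.4119 0.3025 0.0066]
bot [ 42  96 184] [0.7787 0.1408 0.147 ]
tape [174 134  99] [ 0.758  -0.1273  0.0217]
pot [34 54 71] [ 0.7129 -0.3293  0.0027]
blk [229 184 117] [0.912  0.0477 0.0909]
```

View pics/crop1.png

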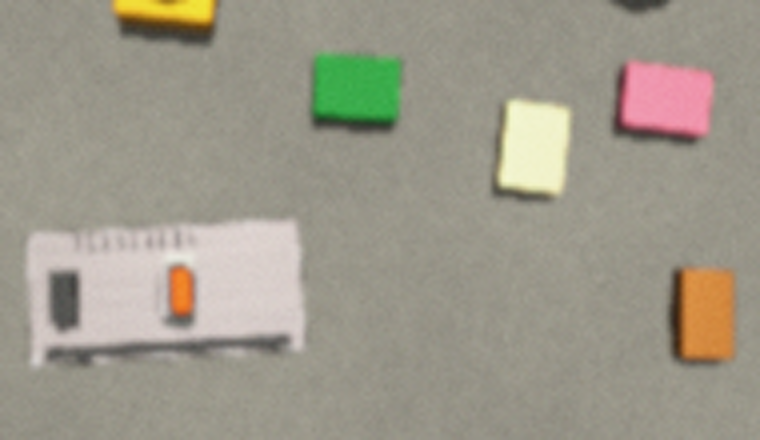

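View pics/crop2.png

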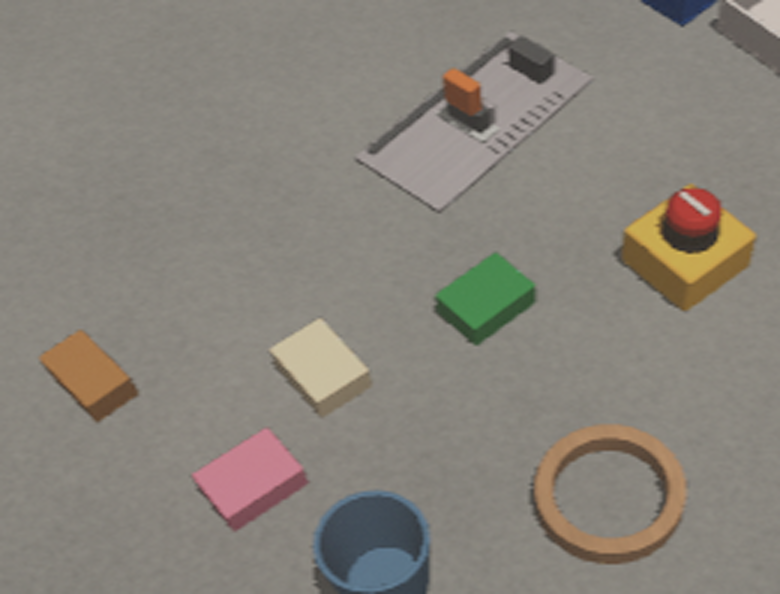

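```bash
cat >> h.py <<'E'
def rect(P,tag=''):
    (c,wh,a)=cv2.minAreaRect((P[:,:2]*1000).astype(np.float32))
    print(tag,'n',len(P),'c',np.round(c,1),'wh',np.round(wh,1),'ang',round(a,1),'med',(np.median(P,0)*1000).round(1))
    return c,wh,a
E
python3 - <<'E'
from h import *
for n in("top","scene"):
    f=np.load(n+'.npz');p=f['p'];X=f['X']
    hsv=cv2.cvtColor(p,cv2.COLOR_RGB2HSV).astype(int)
    def near(c,r,z0,z1,col=None):
        m=(np.hypot(X[...,0]-c[0],X[...,1]-c[1])<r)&(X[...,2]>z0)&(X[...,2]<z1)
        if col is not None: m&=col
        m=cv2.morphologyEx(m.astype(np.uint8),cv2.MORPH_OPEN,np.ones((2,2)))>0
        return X[m]
    H,S,V=hsv[...,0],hsv[...,1],hsv[...,2]
    print(n)
    rect(near((.435,-.345),.06,.022,.04),'oak')
    rect(near((.545,-.23),.06,.022,.04),'maple')
    rect(near((.585,-.107),.06,.022,.04),'green')
    rect(near((.58,-.322),.06,.022,.04),'pink')
    rect(near((.45,.01),.04,.055,.08),'grip')
    rect(near((.44,.09),.035,.024,.045),'fixjaw')
    rect(near((.66,.025),.04,.075,.1),'stop')
    rect(near((.66,.025),.06,.04,.06),'box')
    bm=near((.45,.01),.13,-.03,.02,((p.astype(int).sum(2)>0)&(p[...,0].astype(int)-p[...,1]>4)&(S<60)))
    rect(bm,'bed')
    rect(near((.59,.315),.12,.03,.06),'white'); rect(near((.41,.31),.12,.03,.06),'blue')
    f=near((.5,-.1),.04,-.02,.02);print('floor z',f[:,2].mean(),f[:,2].std())
E
```

```text
top
oak n 310 c [ 431.2 -352.9] wh [47.9 59.9] ang 87.6 med [nan nan nan]
maple n 352 c [ 545.6 -235.6] wh [51.  60.3] ang 83.4 med [ 543.3 -232.2   29.8]
green n 343 c [ 584.7 -111. ] wh [62.2 41.6] ang 87.4 med [nan nan nan]
pink n 347 c [ 579.9 -329. ] wh [71.2 43.4] ang 86.5 med [nan nan nan]
grip n 55 c [441.3   5.5] wh [ 9.9 30.3] ang 76.6 med [nan nan nan]
fixjaw n 98 c [435.7  91.9] wh [35.5 18.1] ang 1.2 med [435.9  90.   33.3]
stop n 172 c [nan nan] wh [0. 0.] ang 0.0 med [nan nan nan]
box n 455 c [664.6  23.1] wh [68.3 73.4] ang 85.3 med [651.7  20.9  50.2]
bed n 1885 c [440.9  21.2] wh [ 94.3 194.4] ang 2.9 med [nan nan nan]
white n 574 c [607.  339.5] wh [122.6 227.7] ang 48.6 med [nan nan nan]
blue n 558 c [427.6 300.8] wh [161.1 186.7] ang 87.9 med [nan nan nan]
floor z nan nan
scene
oak n 477 c [ 436.  -345.9] wh [39.4 58.5] ang 88.2 med [nan nan nan]
maple n 568 c [ 548.3 -228.3] wh [49.5 57.8] ang 82.2 med [nan nan nan]
green n 533 c [ 593.4 -103.6] wh [70.  39.8] ang 77.6 med [nan nan nan]
pink n 675 c [ 579.6 -321.2] wh [63.3 47.4] ang 81.8 med [nan nan nan]
grip n 102 c [432.5  21.7] wh [23.6 59.5] ang 41.9 med [nan nan nan]
fixjaw n 115 c [442.9  97.7] wh [41.1 32. ] ang 70.8 med [442.4  89.2  31.9]
stop n 252 c [663.2  49.1] wh [33.8 87.1] ang 6.4 med [668.3  21.1  85.8]
box n 662 c [665.8  36.6] wh [95.2 66. ] ang 86.3 med [nan nan nan]
bed n 1670 c [483.   29.4] wh [151.8 196.3] ang 6.3 med [nan nan nan]
white n 1034 c [574.5 318.3] wh [202.3 189.5] ang 2.1 med [nan nan nan]
blue n 934 c [433.5 314.6] wh [190.  185.2] ang 89.5 med [nan nan nan]
floor z nan nan
```

```bash
cat >> h.py <<'E'
def onplane(i,uv,z):
    uv=np.atleast_2d(uv).astype(float)
    r=np.c_[(uv[:,0]-i['cx'])/i['fx'],(uv[:,1]-i['cy'])/i['fy'],np.ones(len(uv))]@i['R']
    o=-i['R'].T@i['t']
    return o+r*((z-o[2])/r[:,2])[:,None]
def blob(p,i,box,z,mask,tag):
    u0,v0,u1,v1=box
    m=np.zeros(mask.shape,np.uint8);m[v0:v1,u0:u1]=mask[v0:v1,u0:u1]
    cs,_=cv2.findContours(m,cv2.RETR_EXTERNAL,cv2.CHAIN_APPROX_NONE)
    c=max(cs,key=cv2.contourArea)[:,0]
    P=onplane(i,c,z)*1000
    R=cv2.minAreaRect(P[:,:2].astype(np.float32))
    M=cv2.moments(P[:,:2].astype(np.float32).reshape(-1,1,2))
    print(tag,'rect c',np.round(R[0],1),'wh',np.round(R[1],1),'ang',round(R[2],1),'cen',round(M['m10']/M['m00'],1),round(M['m01']/M['m00'],1))
    return R
E
python3 - <<'E'
from h import *
f=np.load('top.npz');p=f['p'];i=robot.camera_info('top')
h=cv2.cvtColor(p,cv2.COLOR_RGB2HSV).astype(int);H,S,V=[h[...,k] for k in range(3)]
for t in [(160),(190)]:
    blob(p,i,(375,258,407,300),.03,(S>110)&(V>t),'oak')
    blob(p,i,(335,220,362,255),.03,(S>25)&(V>t),'maple')
blob(p,i,(245,255,275,290),.07,(S>150)&(V>150)&(H<20),'grip')
blob(p,i,(222,258,245,290),.034,(V<110),'fix')
blob(p,i,(245,178,272,204),.088,((H<8)|(H>172))&(S>120)&(V>120)|(p.min(2)>100)&(np.hypot(*np.mgrid[-190:230,-257:303])<8),'stop')
blob(p,i,(235,170,280,215),.05,(S>150)&(V>200)&(H>20)&(H<35),'box')
blob(p,i,(215,245,300,300),.006,(p[...,0].astype(int)-p[...,1]>6),'bed')
blob(p,i,(110,180,195,250),.045,(p.min(2)>190),'white')
blob(p,i,(110,245,195,320),.045,(H>95)&(H<125)&(S>120),'blue')
E
```

```text
oak rect c [ 433.8 -347.8] wh [32.8 58.9] ang 88.4 cen 434.3 -346.7
maple rect c [ 545.5 -231. ] wh [48.4 66.1] ang 83.2 cen 546.2 -231.1
oak rect c [ 434.6 -346.5] wh [30.  56.9] ang 88.4 cen 434.0 -346.3
maple rect c [ 545.5 -230.9] wh [44.7 60.7] ang 83.1 cen 545.6 -230.4
grip rect c [442.5  10.2] wh [28.5 10.5] ang 1.3 cen 442.1 10.3
fix rect c [434.6  91.3] wh [32.2 13.6] ang 1.9 cen 435.5 91.3
stop rect c [660.8  25.2] wh [29.9 32.1] ang 1.0 cen 660.3 25.5
box rect c [662.7  25.9] wh [67.9 67.4] ang 85.4 cen 662.8 25.8
bed rect c [444.1  24.7] wh [ 91.5 194. ] ang 3.5 cen 447.2 23.8
white rect c [586.4 300. ] wh [129.  133.9] ang 85.3 cen 584.6 299.6
blue rect c [415.2 294.4] wh [154.9 148.2] ang 89.5 cen 415.3 294.8
```

Run:
```python
from h import *
st()
for s in (1,-1): delta((.661,.0255,.14),(-.05*s,s,0)); delta((.661,.0255,.14),(s,.05*s,0))
f=np.load('top.npz');X=f['X'];
for v in range(280,292): print(v,(X[v,250:280:3]*1000).round(0)[:,[0,2]].tolist())
```

```text
t 0.25 pos [0.1393 0.506  0.2264] rot [ 2.9849  1.5701 -1.9963] F [-0.71 -0.29 -0.31] T [-0.01  0.    0.02] op 0.0918 q [ 1.16  0.34  1.52  0.    1.28 -0.15]
[[-0.0, -0.964, 0.266], [-0.001, 0.266, 0.964], [-1.0, 0.0, -0.001]]
dp [ 0.0866 -0.6306 -0.3247] turn [-1.826e+01 -4.000e-02 -1.000e-02]
dp [ 0.0866 -0.6306 -0.3247] turn [ 7.174e+01 -4.000e-02  2.000e-02]
dp [ 0.0866 -0.6306 -0.3247] turn [ 1.6174e+02 -2.0000e-02  5.0000e-02]
dp [ 0.0866 -0.6306 -0.3247] turn [-1.0826e+02 -2.0000e-02 -4.0000e-02]
280 [[421.0, 4.0], [422.0, 6.0], [422.0, 4.0], [422.0, 11.0], [422.0, 8.0], [422.0, 11.0], [422.0, 6.0], [422.0, 6.0], [423.0, 9.0], [423.0, 8.0]]
281 [[419.0, 5.0], [419.0, 6.0], [419.0, 5.0], [419.0, 10.0], [419.0, 8.0], [420.0, 11.0], [420.0, 4.0], [420.0, 8.0], [420.0, 5.0], [420.0, 3.0]]
282 [[416.0, 4.0], [416.0, 11.0], [416.0, 5.0], [416.0, 6.0], [417.0, 6.0], [417.0, 5.0], [417.0, 2.0], [417.0, 7.0], [417.0, 2.0], [417.0, 9.0]]
283 [[413.0, 8.0], [413.0, 4.0], [414.0, 8.0], [414.0, 3.0], [414.0, 3.0], [414.0, 3.0], [414.0, 5.0], [414.0, 7.0], [414.0, 8.0], [415.0, 8.0]]
284 [[
[... 476 characters left out ...]
3.0, 7.0], [403.0, 10.0], [403.0, 8.0], [403.0, 4.0], [403.0, 10.0], [403.0, 8.0], [404.0, 11.0], [404.0, 6.0]]
288 [[400.0, 9.0], [400.0, 1.0], [400.0, 8.0], [400.0, 7.0], [400.0, 6.0], [400.0, 6.0], [400.0, 1.0], [400.0, -1.0], [401.0, 2.0], [401.0, 3.0]]
289 [[397.0, 2.0], [397.0, -1.0], [397.0, 2.0], [397.0, 3.0], [397.0, 2.0], [397.0, 1.0], [398.0, 2.0], [398.0, 1.0], [398.0, 3.0], [398.0, 0.0]]
290 [[394.0, 2.0], [394.0, 5.0], [394.0, 1.0], [394.0, 0.0], [395.0, 2.0], [395.0, 0.0], [395.0, 0.0], [395.0, -1.0], [395.0, 2.0], [395.0, 3.0]]
291 [[391.0, -0.0], [391.0, 0.0], [392.0, 3.0], [392.0, -1.0], [392.0, -1.0], [392.0, -1.0], [392.0, -2.0], [392.0, 1.0], [392.0, 0.0], [392.0, -1.0]]
```

move_arm([
  {"dp": [0, -0.631, -0.325], "turn": [-18.3, 0, 0]},
  {"dp": [0, -0.631, -0.325], "turn": [-18.3, 0, 0]},
  {"dp": [0, -0.631, -0.325], "turn": [-18.3, 0, 0]},
  {"dp": [0, -0.631, -0.325], "turn": [-18.3, 0, 0]},
  {"dp": [0, -0.631, -0.325], "turn": [-18.3, 0, 0]},
  {"dp": [0, -0.631, -0.325], "turn": [-18.3, 0, 0]},
  {"dp": [0, -0.631, -0.325], "turn": [-18.3, 0, 0]},
  {"dp": [0, -0.631, -0.325], "turn": [-18.3, 0, 0]},
  {"dp": [0, -0.631, -0.325], "turn": [-18.3, 0, 0]},
  {"dp": [0, -0.631, -0.325], "turn": [-18.3, 0, 0]},
], hand=0, squeeze=20)

```text
time: 1.25
tool_pos: [0.5005, 0.1732, 0.2268]
tool_rot: [-0.628, 1.57, 0.993]
contact_force: [-0.2, 1.3, -0.0]
opening: 0.0165
```

Run:
```python
from h import *
st()
delta((.661,.0255,.14),(-.05,1,0))
```

```text
t 1.25 pos [0.5005 0.1732 0.2268] rot [-0.6282  1.5705  0.993 ] F [-0.22  1.25 -0.01] T [ 0.09 -0.01  0.05] op 0.0165 q [ 0.19  0.35  1.51  0.    1.28 -1.43]
[[0.0, -0.999, -0.05], [0.0, -0.05, 0.999], [-1.0, -0.0, 0.0]]
dp [ 0.0868 -0.1528 -0.1556] turn [0.02 0.01 0.01]
```

move_arm([
  {"dp": [0.04, -0.146, -0.149], "turn": [0, 0, 0]},
  {"dp": [0.04, -0.146, -0.149], "turn": [0, 0, 0]},
  {"dp": [0.07, -0.146, -0.149], "turn": [0, 0, 0]},
  {"dp": [0.087, -0.146, -0.149], "turn": [0, 0, 0]},
  {"dp": [0.087, -0.146, -0.149], "turn": [0, 0, 0]},
  {"dp": [0.087, -0.146, -0.149], "turn": [0, 0, 0]},
  {"dp": [0.087, -0.146, -0.149], "turn": [0, 0, 0]},
  {"dp": [0.087, -0.146, -0.149], "turn": [0, 0, 0]},
])

```text
time: 2.05
tool_pos: [0.6525, 0.0344, 0.1408]
tool_rot: [-1.373, 1.57, 0.249]
contact_force: [-0.4, 0.0, 0.4]
opening: 0.0005
```

Run:
```python
from h import *
st()
delta((.661,.0255,.095),(-.05,1,0))
p,X,i=cloud('wrist');cv2.imwrite('pics/w1.png',p[:,:,::-1])
```

```text
t 2.05 pos [0.6525 0.0344 0.1408] rot [-1.3729  1.5696  0.2493] F [-0.36  0.01  0.37] T [0.01 0.01 0.04] op 0.0005 q [-0.06  0.65  1.26  0.    1.24 -1.69]
[[0.001, -0.999, -0.051], [0.0, -0.051, 0.999], [-1.0, -0.001, 0.0]]
dp [ 0.0458 -0.008  -0.0093] turn [0.09 0.01 0.07]
```

View pics/w1.png

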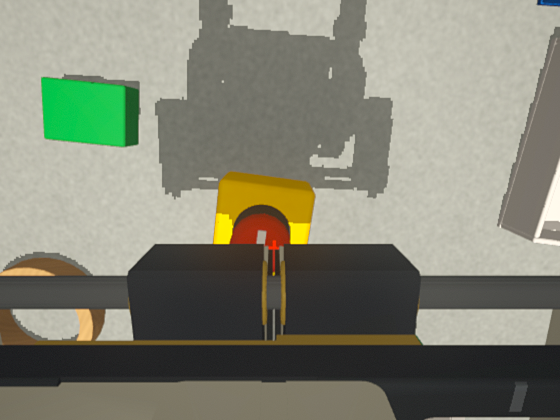

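move_arm([
  {"dp": [0.0, -0.008, -0.009], "turn": [0, 0, 0]},
  {"dp": [0.0, -0.008, -0.009], "turn": [0, 0, 0]},
  {"dp": [0.03, -0.008, -0.009], "turn": [0, 0, 0]},
  {"dp": [0.048, -0.008, -0.009], "turn": [0, 0, 0]},
  {"dp": [0.053, -0.008, -0.009], "turn": [0, 0, 0]},
  {"dp": [0.056, -0.008, -0.009], "turn": [0, 0, 0]},
  {"dp": [0.058, -0.008, -0.009], "turn": [0, 0, 0]},
  {"dp": [0.059, -0.008, -0.009], "turn": [0, 0, 0]},
  {"dp": [0.06, -0.008, -0.009], "turn": [0, 0, 0]},
  {"dp": [0.06, -0.008, -0.009], "turn": [0, 0, 0]},
])

```text
time: 3.1
tool_pos: [0.6616, 0.0249, 0.0803]
tool_rot: [-1.586, 1.569, 0.035]
contact_force: [-0.1, 0.4, 2.5]
opening: 0.0003
```

move_arm([
  {"dp": [0.001, 0, 0], "turn": [0, 0, 0]},
  {"dp": [0.002, 0, 0], "turn": [0, 0, 0]},
  {"dp": [0.002, 0, 0], "turn": [0, 0, 0]},
])

```text
time: 3.4
tool_pos: [0.6617, 0.0249, 0.0801]
tool_rot: [-1.675, 1.568, -0.053]
contact_force: [-3.5, 0.8, 11.8]
opening: 0.0005
```

Bottom reached, 12 N. Retract up to a viewing height and toward the caliper.

move_arm([
  {"dp": [-0.03, 0, 0], "turn": [0, 0, 0]},
  {"dp": [-0.08, 0, 0], "turn": [0, 0, 0]},
  {"dp": [-0.12, 0, 0], "turn": [0, 0, 0]},
  {"dp": [-0.15, 0.1, 0], "turn": [0, 0, 0]},
  {"dp": [-0.17, 0.15, 0], "turn": [0, 0, 0]},
  {"dp": [-0.17, 0.15, 0], "turn": [0, 0, 0]},
  {"dp": [-0.17, 0.15, 0], "turn": [0, 0, 0]},
], hand=0.05)

```text
time: 4.1
tool_pos: [0.5078, 0.0174, 0.2499]
tool_rot: [-1.843, 1.57, -0.222]
contact_force: [0.2, 0.3, 0.3]
opening: 0.0488
```

Run:
```python
from h import *
st()
p,X,i=cloud('wrist');cv2.imwrite('pics/w2.png',p[:,:,::-1]);np.savez('w2.npz',p=p,X=X,**i)
p,X,i=cloud('scene');a=cv2.resize(p[140:360,100:360],None,fx=3,fy=2.7,interpolation=2)
cv2.imwrite('pics/s2.png',a[:,:,::-1])
m=(np.hypot(X[...,0]-.665,X[...,1]-.0255)<.012)&(X[...,2]>.06);print('stop z',np.median(X[m][:,2]),m.sum())
f=np.load('scene.npz');X=f['X'];m=(np.hypot(X[...,0]-.665,X[...,1]-.0255)<.012)&(X[...,2]>.06);print('stop z before',np.median(X[m][:,2]),m.sum())
```

```text
t 4.1 pos [0.5078 0.0174 0.2499] rot [-1.8434  1.5696 -0.222 ] F [0.21 0.34 0.32] T [ 0.03  0.03 -0.05] op 0.0488 q [-0.12  0.29  1.53 -0.    1.32 -1.74]
[[0.001, -0.999, -0.051], [-0.0, -0.051, 0.999], [-1.0, -0.001, -0.0]]
stop z 0.08188062056006032 86
stop z before 0.08773477079188535 86
```

View pics/w2.png

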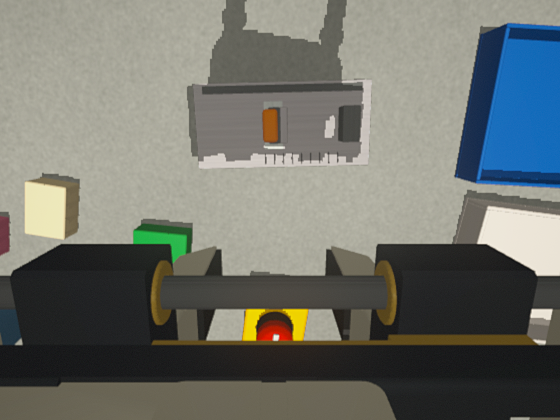

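View pics/s2.png

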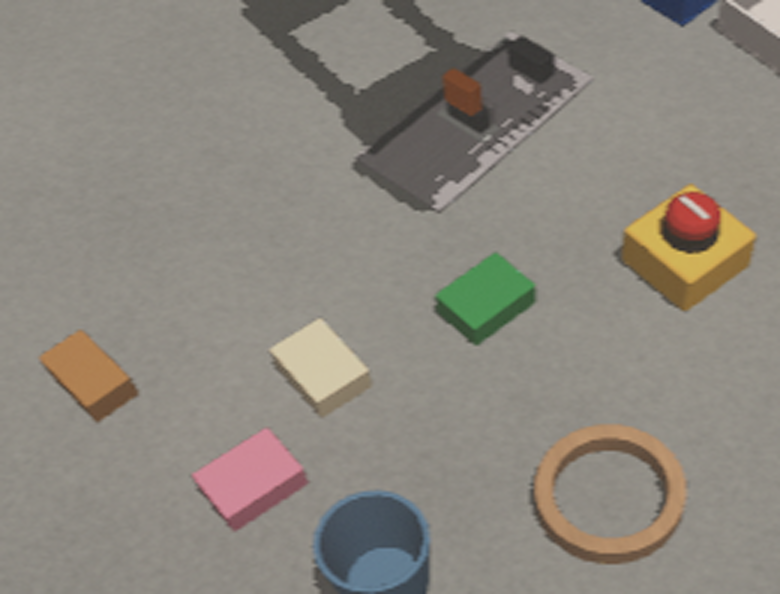

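Run:
```python
from h import *
p=np.load('w2.npz')['p']
cv2.imwrite('pics/w2c.png',cv2.resize(p[70:180,180:380],None,fx=4,fy=4,interpolation=2)[:,:,::-1])
```

```text
(no output)
```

View pics/w2c.png

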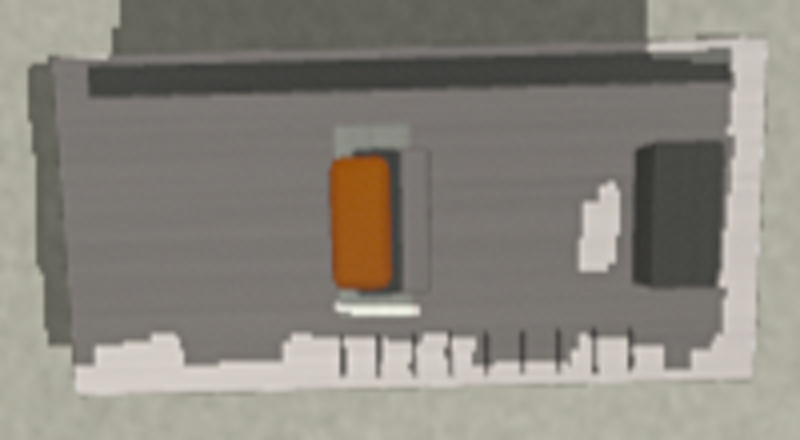

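Run:
```python
from h import *
f=np.load('w2.npz');i={k:f[k] for k in('fx','fy','cx','cy','R','t')}
g=lambda L,z:(onplane(i,np.array(L)/4+[180-.375,70-.375],z)*1000).round(1)[:,:2]
b=g([(55,57),(765,40),(752,378),(75,393)],.006);print('bed',b.tolist(),b.mean(0))
for a,c in((0,1),(3,2)): d=b[c]-b[a];print(np.hypot(*d),np.degrees(np.arctan2(d[1],d[0])))
for a,c in((3,0),(2,1)): d=b[a]-b[c];print(np.hypot(*d),np.degrees(np.arctan2(d[1],d[0])))
b=g([(655,145),(725,142),(722,287),(650,287)],.034);print('fix',b.tolist(),b.mean(0))
b=g([(330,157),(392,157),(385,290),(332,288)],.070);print('grip',b.tolist(),b.mean(0))
b=g([(432,150),(430,293)],.034);print('face',b.tolist(),b.mean(0))
```

```text
bed [[405.3, -72.5], [391.6, 114.4], [480.1, 121.3], [493.9, -67.3]] [442.725  23.975]
187.4014407628714 94.1923532719501
189.10420407806907 94.1849161251184
88.75246475450693 3.3588788480032257
88.76857552084522 4.458109978098398
fix [[421.0, 83.0], [419.4, 100.3], [454.7, 103.5], [455.7, 85.1]] [437.7    92.975]
grip [[429.3, 3.3], [428.6, 17.3], [458.1, 17.3], [458.3, 5.0]] [443.575  10.725]
face [[425.0, 27.5], [460.0, 29.1]] [442.5  28.3]
```

Run:
```python
from h import *
delta((.4426,.0106,.040),(-.073,1,0))
```

```text
dp [ 0.2089  0.0692 -0.0031] turn [-1.29 -0.02  0.16]
```

move_arm([
  {"dp": [0.0, 0.065, -0.003], "turn": [-1.3, 0, 0]},
  {"dp": [0.05, 0.065, -0.003], "turn": [-1.3, 0, 0]},
  {"dp": [0.1, 0.065, -0.003], "turn": [-1.3, 0, 0]},
  {"dp": [0.14, 0.065, -0.003], "turn": [-1.3, 0, 0]},
  {"dp": [0.14, 0.065, -0.003], "turn": [-1.3, 0, 0]},
  {"dp": [0.14, 0.065, -0.003], "turn": [-1.3, 0, 0]},
])

```text
time: 4.8
tool_pos: [0.4476, 0.0109, 0.1076]
tool_rot: [1.272, 1.569, 2.916]
contact_force: [0.5, -0.1, 1.7]
opening: 0.0501
```

Run:
```python
from h import *
st();delta((.4426,.0106,.040),(-.073,1,0))
p,X,i=cloud('wrist');cv2.imwrite('pics/w3.png',p[:,:,::-1])
```

```text
t 4.8 pos [0.4476 0.0109 0.1076] rot [1.2718 1.5695 2.9159] F [ 0.48 -0.12  1.68] T [ 0.    0.01 -0.03] op 0.0501 q [-0.15  0.35  1.89  0.    0.9  -1.79]
[[-0.001, -0.997, -0.073], [0.0, -0.073, 0.997], [-1.0, 0.001, 0.0]]
dp [0.0676 0.0049 0.    ] turn [ 0.03  0.02 -0.07]
```

View pics/w3.png

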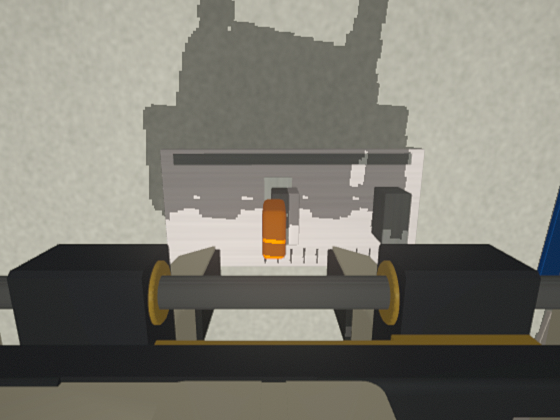

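move_arm([
  {"dp": [0.03, 0.005, 0], "turn": [0, 0, 0]},
  {"dp": [0.067, 0.005, 0], "turn": [0, 0, 0]},
  {"dp": [0.067, 0.005, 0], "turn": [0, 0, 0]},
])

```text
time: 5.15
tool_pos: [0.441, 0.0107, 0.0396]
tool_rot: [1.317, 1.568, 2.961]
contact_force: [-0.3, 0.5, 0.2]
opening: 0.05
```

move_arm([
  {"dp": [0, 0, 0], "turn": [0, 0, 0]},
  {"dp": [0, 0, 0], "turn": [0, 0, 0]},
  {"dp": [0, 0, 0], "turn": [0, 0, 0]},
  {"dp": [0, 0, 0], "turn": [0, 0, 0]},
  {"dp": [0, 0, 0], "turn": [0, 0, 0]},
], hand=0, squeeze=15)

```text
time: 5.65
tool_pos: [0.442, 0.0106, 0.0414]
tool_rot: [-1.736, 1.569, -0.092]
contact_force: [0.1, -0.1, 0.4]
opening: 0.0149
```

move_arm([
  {"dp": [0, 0, -0.005], "turn": [0, 0, 0]},
  {"dp": [0, 0, -0.01], "turn": [0, 0, 0]},
  {"dp": [0, 0, -0.015], "turn": [0, 0, 0]},
  {"dp": [0, 0, -0.02], "turn": [0, 0, 0]},
  {"dp": [0, 0, -0.023], "turn": [0, 0, 0]},
  {"dp": [0, 0, -0.025], "turn": [0, 0, 0]},
  {"dp": [0, 0, -0.025], "turn": [0, 0, 0]},
])

```text
time: 6.35
tool_pos: [0.4437, -0.0132, 0.0414]
tool_rot: [-0.496, 1.568, 1.147]
contact_force: [-0.1, 10.4, 8.3]
opening: 0.0138
```

Run:
```python
from h import *
st()
```

```text
t 6.35 pos [ 0.4437 -0.0132  0.0414] rot [-0.4962  1.5683  1.1468] F [-0.11 10.38  8.32] T [ 1.73 -0.05  0.09] op 0.0138 q [-0.2   0.46  1.97  0.    0.71 -1.85]
[[0.001, -0.997, -0.072], [0.002, -0.072, 0.997], [-1.0, -0.001, 0.002]]
```

move_arm([
  {"dp": [0, 0, 0.001], "turn": [0, 0, 0]},
  {"dp": [0, 0, 0.001], "turn": [0, 0, 0]},
  {"dp": [0, 0, 0.001], "turn": [0, 0, 0]},
  {"dp": [-0.05, 0, 0.001], "turn": [0, 0, 0]},
  {"dp": [-0.1, 0, 0.001], "turn": [0, 0, 0]},
  {"dp": [-0.12, 0, 0.001], "turn": [0, 0, 0]},
], hand=0.085)

```text
time: 6.95
tool_pos: [0.445, -0.0139, 0.1645]
tool_rot: [-1.871, 1.565, -0.227]
contact_force: [0.4, 0.2, -0.1]
opening: 0.0571
```

Run:
```python
from h import *
st();delta((.435,-.347,.15),(1,-.028,0))
```

```text
t 6.95 pos [ 0.445  -0.0139  0.1645] rot [-1.8714  1.5651 -0.2275] F [ 0.45  0.16 -0.11] T [ 0.   -0.06 -0.05] op 0.0571 q [-0.2   0.26  1.83 -0.    1.04 -1.85]
[[0.006, -0.997, -0.073], [-0.001, -0.073, 0.997], [-1.0, -0.005, -0.002]]
dp [ 0.0149  0.0344 -0.3314] turn [95.79  0.19  0.31]
```

move_arm([
  {"dp": [0.01, 0.034, -0.331], "turn": [95.8, 0, 0]},
  {"dp": [0.01, 0.034, -0.331], "turn": [95.8, 0, 0]},
  {"dp": [0.01, 0.034, -0.331], "turn": [95.8, 0, 0]},
  {"dp": [0.01, 0.034, -0.331], "turn": [95.8, 0, 0]},
  {"dp": [0.01, 0.034, -0.331], "turn": [95.8, 0, 0]},
  {"dp": [0.01, 0.034, -0.331], "turn": [95.8, 0, 0]},
  {"dp": [0.01, 0.034, -0.331], "turn": [95.8, 0, 0]},
  {"dp": [0.01, 0.034, -0.331], "turn": [95.8, 0, 0]},
  {"dp": [0.01, 0.034, -0.331], "turn": [95.8, 0, 0]},
  {"dp": [0.01, 0.034, -0.331], "turn": [95.8, 0, 0]},
])

```text
time: 7.95
tool_pos: [0.433, -0.3464, 0.1501]
tool_rot: [2.287, 1.57, 2.424]
contact_force: [0.9, 0.4, -0.2]
opening: 0.0853
```

Run:
```python
from h import *
st();delta((.435,-.347,.15),(1,-.028,0))
```

```text
t 7.95 pos [ 0.433  -0.3464  0.1501] rot [2.287  1.5695 2.4238] F [ 0.93  0.44 -0.24] T [-0.09  0.05 -0.05] op 0.0853 q [-0.81  0.47  1.55 -0.    1.12 -0.95]
[[-0.001, -0.136, 0.991], [0.001, 0.991, 0.136], [-1.0, 0.001, -0.001]]
dp [ 0.0001 -0.0008  0.0019] turn [ 9.44 -0.05 -0.05]
```

move_arm([
  {"dp": [0, 0, 0.001], "turn": [9.6, 0, 0]},
  {"dp": [0, 0, 0.001], "turn": [9.6, 0, 0]},
  {"dp": [0, 0, 0.001], "turn": [9.6, 0, 0]},
])

```text
time: 8.25
tool_pos: [0.4344, -0.3458, 0.1505]
tool_rot: [2.511, 1.57, 2.49]
contact_force: [0.2, -0.3, 0.2]
opening: 0.0849
```

Run:
```python
from h import *
st();delta((.435,-.347,.006),(1,-.028,0))
p,X,i=cloud('wrist');cv2.imwrite('pics/w4.png',p[:,:,::-1]);np.savez('w4.npz',p=p,X=X,**i)
```

```text
t 8.25 pos [ 0.4344 -0.3458  0.1505] rot [2.5109 1.5703 2.4905] F [ 0.18 -0.27  0.18] T [-0.16  0.05 -0.  ] op 0.0849 q [-0.81  0.47  1.55 -0.    1.12 -0.79]
[[-0.0, 0.02, 1.0], [0.0, 1.0, -0.02], [-1.0, 0.0, -0.0]]
dp [ 0.1445 -0.0012  0.0007] turn [ 0.43 -0.02 -0.02]
```

View pics/w4.png

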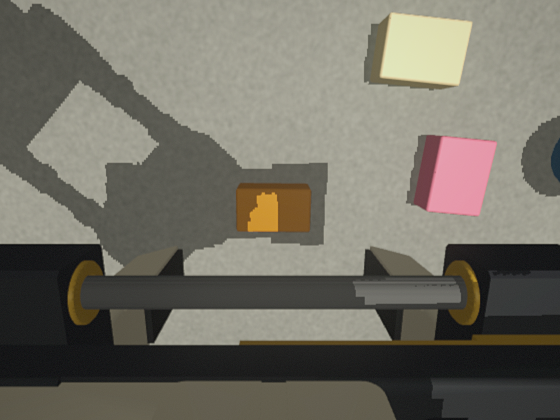

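Run:
```python
from h import *
f=np.load('w4.npz');p=f['p'];i={k:f[k] for k in('fx','fy','cx','cy','R','t')}
cv2.imwrite('pics/w4c.png',np.hstack([cv2.resize(p[170:250,220:330],None,fx=5,fy=5,interpolation=2)])[:,:,::-1])
h=cv2.cvtColor(p,cv2.COLOR_RGB2HSV).astype(int)
blob(p,i,(225,175,325,243),.03,(h[...,1]>120)&(h[...,2]>90),'oak')
g=lambda L,z:(onplane(i,np.array(L),z)*1000).round(1)[:,:2].tolist()
print(g([(237,189),(311,189),(310,232),(237,232)],.03))
```

```text
oak rect c [ 434.  -344.1] wh [39.2 59. ] ang 88.8 cen 434.0 -344.5
[[406.1, -328.7], [464.2, -329.9], [463.6, -365.2], [404.5, -364.0]]
```

View pics/w4c.png

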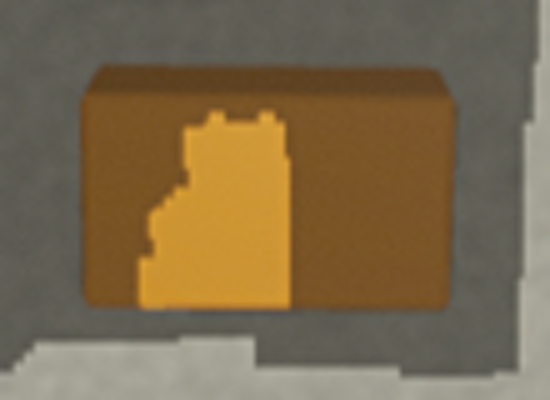

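move_arm([
  {"dp": [0.05, -0.001, 0], "turn": [0, 0, 0]},
  {"dp": [0.1, -0.001, 0], "turn": [0, 0, 0]},
  {"dp": [0.13, -0.001, 0], "turn": [0, 0, 0]},
  {"dp": [0.143, -0.001, 0], "turn": [0, 0, 0]},
  {"dp": [0.143, -0.001, 0], "turn": [0, 0, 0]},
])

```text
time: 8.8
tool_pos: [0.434, -0.3461, 0.0064]
tool_rot: [2.331, 1.568, 2.309]
contact_force: [0.7, 0.9, -0.4]
opening: 0.0851
```

move_arm([
  {"dp": [0, 0, 0], "turn": [0, 0, 0]},
  {"dp": [0, 0, 0], "turn": [0, 0, 0]},
  {"dp": [0, 0, 0], "turn": [0, 0, 0]},
  {"dp": [0, 0, 0], "turn": [0, 0, 0]},
  {"dp": [0, 0, 0], "turn": [0, 0, 0]},
], hand=0.03, squeeze=25)

```text
time: 9.3
tool_pos: [0.4352, -0.3473, 0.009]
tool_rot: [-0.756, 1.569, -0.779]
contact_force: [-0.7, 0.2, 7.0]
opening: 0.06
```

move_arm([
  {"dp": [-0.03, 0, 0], "turn": [0, 0, 0]},
  {"dp": [-0.07, 0, 0], "turn": [0, 0, 0]},
  {"dp": [-0.1, 0, 0], "turn": [0, 0, 0]},
  {"dp": [-0.12, 0, 0], "turn": [0, 0, 0]},
  {"dp": [-0.12, 0, 0], "turn": [0, 0, 0]},
])

```text
time: 9.8
tool_pos: [0.4359, -0.348, 0.1309]
tool_rot: [-0.768, 1.564, -0.791]
contact_force: [1.2, 0.9, 0.0]
opening: 0.0596
```

Run:
```python
from h import *
st();delta((.4395,.0434,.126),(.997,.073,0))
```

```text
t 9.8 pos [ 0.4359 -0.348   0.1309] rot [-0.7679  1.5644 -0.7913] F [1.15 0.87 0.02] T [-0.12  0.06  0.04] op 0.0596 q [-0.81  0.49  1.57  0.    1.07 -0.79]
[[0.005, 0.023, 1.0], [-0.005, 1.0, -0.023], [-1.0, -0.004, 0.005]]
dp [ 0.0031  0.3914 -0.0055] turn [-5.53  0.25  0.27]
```

move_arm([
  {"dp": [0, 0.402, -0.006], "turn": [-5.5, 0, 0]},
  {"dp": [0, 0.402, -0.006], "turn": [-5.5, 0, 0]},
  {"dp": [0, 0.402, -0.006], "turn": [-5.5, 0, 0]},
  {"dp": [0, 0.402, -0.006], "turn": [-5.5, 0, 0]},
  {"dp": [0, 0.402, -0.006], "turn": [-5.5, 0, 0]},
  {"dp": [0, 0.402, -0.006], "turn": [-5.5, 0, 0]},
  {"dp": [0, 0.402, -0.006], "turn": [-5.5, 0, 0]},
  {"dp": [0, 0.402, -0.006], "turn": [-5.5, 0, 0]},
  {"dp": [0, 0.402, -0.006], "turn": [-5.5, 0, 0]},
  {"dp": [0, 0.402, -0.006], "turn": [-5.5, 0, 0]},
])

```text
time: 10.8
tool_pos: [0.4373, 0.0564, 0.1268]
tool_rot: [3.128, 1.569, -3.079]
contact_force: [0.8, -1.5, -1.1]
opening: 0.0599
```

Run:
```python
from h import *
st();delta((.4387,.0542,.018),(.997,.073,0))
p,X,i=cloud('wrist');cv2.imwrite('pics/w5.png',p[:,:,::-1]);np.savez('w5.npz',p=p,X=X,**i)
```

```text
t 10.8 pos [0.4373 0.0564 0.1268] rot [ 3.1285  1.5692 -3.0785] F [ 0.8  -1.53 -1.05] T [-0.06  0.05 -0.01] op 0.0599 q [-0.05  0.31  1.89 -0.    0.95 -0.12]
[[-0.002, -0.076, 0.997], [-0.0, 0.997, 0.076], [-1.0, 0.0, -0.002]]
dp [ 0.1088 -0.0023  0.0014] turn [ 0.18 -0.09 -0.  ]
```

View pics/w5.png

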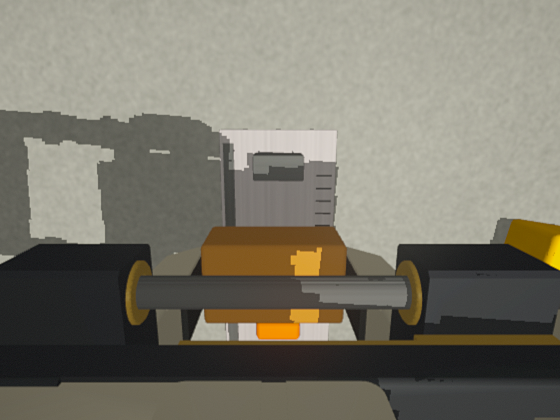

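move_arm([
  {"dp": [0.04, -0.002, 0.001], "turn": [0, 0, 0]},
  {"dp": [0.08, -0.002, 0.001], "turn": [0, 0, 0]},
  {"dp": [0.1, -0.002, 0.001], "turn": [0, 0, 0]},
  {"dp": [0.107, -0.002, 0.001], "turn": [0, 0, 0]},
  {"dp": [0.109, -0.002, 0.001], "turn": [0, 0, 0]},
  {"dp": [0.111, -0.002, 0.001], "turn": [0, 0, 0]},
  {"dp": [0.111, -0.002, 0.001], "turn": [0, 0, 0]},
])

```text
time: 11.55
tool_pos: [0.44, 0.053, 0.0175]
tool_rot: [-0.086, 1.569, -0.014]
contact_force: [0.3, 0.3, 0.1]
opening: 0.0599
```

move_arm([
  {"dp": [0.001, 0, 0], "turn": [0, 0, 0]},
  {"dp": [0.002, 0, 0], "turn": [0, 0, 0]},
  {"dp": [0.003, 0, 0], "turn": [0, 0, 0]},
])

```text
time: 11.85
tool_pos: [0.4396, 0.0534, 0.0149]
tool_rot: [-0.115, 1.569, -0.042]
contact_force: [-5.4, 0.8, 26.3]
opening: 0.0598
```

move_arm([
  {"dp": [-0.002, 0, 0], "turn": [0, 0, 0]},
  {"dp": [-0.002, 0, 0], "turn": [0, 0, 0]},
  {"dp": [-0.002, 0, 0], "turn": [0, 0, 0]},
  {"dp": [-0.002, 0, 0], "turn": [0, 0, 0]},
  {"dp": [-0.03, 0, 0], "turn": [0, 0, 0]},
  {"dp": [-0.08, 0, 0], "turn": [0, 0, 0]},
  {"dp": [-0.13, 0, 0], "turn": [0, 0, 0]},
  {"dp": [-0.13, 0, 0], "turn": [0, 0, 0]},
], hand=0.075)

```text
time: 12.65
tool_pos: [0.4428, 0.0533, 0.1494]
tool_rot: [-0.114, 1.559, -0.042]
contact_force: [1.0, -0.9, -0.6]
opening: 0.0751
```

Run:
```python
from h import *
st();delta((.4447,-.0137,.09),(-.073,.997,0))
p,X,i=cloud('wrist');cv2.imwrite('pics/w6.png',p[:,:,::-1]);np.savez('w6.npz',p=p,X=X,**i)
```

```text
t 12.65 pos [0.4428 0.0533 0.1494] rot [-0.1144  1.5591 -0.0417] F [ 1.02 -0.93 -0.63] T [-0.07  0.06  0.03] op 0.0751 q [-0.05  0.28  1.85  0.    1.   -0.13]
[[0.012, -0.073, 0.997], [-0.0, 0.997, 0.073], [-1.0, -0.001, 0.012]]
dp [ 0.0594 -0.0668 -0.0036] turn [-90.02   0.46   0.58]
```

View pics/w6.png

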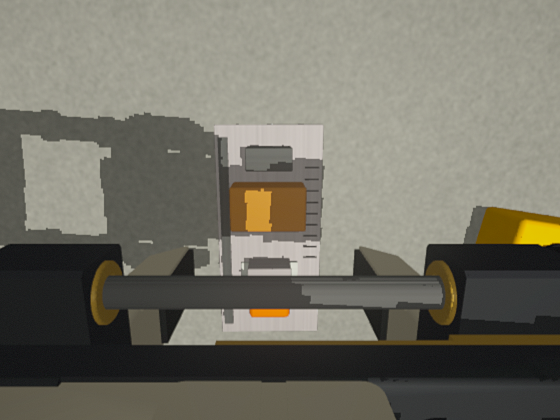

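move_arm([
  {"dp": [0, -0.067, -0.002], "turn": [-90, 0, 0]},
  {"dp": [0, -0.067, -0.002], "turn": [-90, 0, 0]},
  {"dp": [0, -0.067, -0.002], "turn": [-90, 0, 0]},
  {"dp": [0, -0.067, -0.002], "turn": [-90, 0, 0]},
  {"dp": [0, -0.067, -0.002], "turn": [-90, 0, 0]},
  {"dp": [0, -0.067, -0.002], "turn": [-90, 0, 0]},
  {"dp": [0, -0.067, -0.002], "turn": [-90, 0, 0]},
  {"dp": [0, -0.067, -0.002], "turn": [-90, 0, 0]},
  {"dp": [0, -0.067, -0.002], "turn": [-90, 0, 0]},
  {"dp": [0, -0.067, -0.002], "turn": [-90, 0, 0]},
], hand=0.034)

```text
time: 13.7
tool_pos: [0.441, -0.0134, 0.1422]
tool_rot: [1.354, 1.568, 2.908]
contact_force: [-0.6, -0.9, -0.1]
opening: 0.034
```

move_arm([
  {"dp": [0, 0, 0], "turn": [-4.1, 0, 0]},
  {"dp": [0, 0, 0], "turn": [-4.1, 0, 0]},
  {"dp": [0, 0, 0], "turn": [-4.1, 0, 0]},
])

```text
time: 14.0
tool_pos: [0.4415, -0.0135, 0.1428]
tool_rot: [1.265, 1.569, 2.882]
contact_force: [-0.1, -0.5, 1.0]
opening: 0.0339
```

Run:
```python
from h import *
st();delta((.4447,-.0137,.044),(-.073,.997,0))
p,X,i=cloud('wrist');cv2.imwrite('pics/w7.png',p[:,:,::-1])
```

```text
t 14.0 pos [ 0.4415 -0.0135  0.1428] rot [1.2646 1.5688 2.8816] F [-0.09 -0.52  1.03] T [ 0.03  0.01 -0.01] op 0.0339 q [-0.2   0.29  1.86  0.    0.99 -1.82]
[[-0.002, -0.999, -0.046], [0.001, -0.046, 0.999], [-1.0, 0.002, 0.001]]
dp [ 0.0988 -0.0034 -0.0004] turn [-1.54  0.04 -0.11]
```

View pics/w7.png

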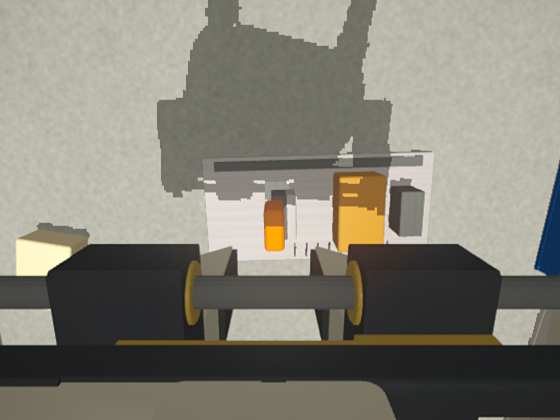

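move_arm([
  {"dp": [0.04, -0.003, 0], "turn": [-1.5, 0, 0]},
  {"dp": [0.08, -0.003, 0], "turn": [-1.5, 0, 0]},
  {"dp": [0.099, -0.003, 0], "turn": [-1.5, 0, 0]},
  {"dp": [0.099, -0.003, 0], "turn": [-1.5, 0, 0]},
])

```text
time: 14.45
tool_pos: [0.443, -0.0131, 0.0423]
tool_rot: [1.277, 1.565, 2.921]
contact_force: [0.7, -0.1, -0.6]
opening: 0.034
```

move_arm([
  {"dp": [0, 0, 0], "turn": [0, 0, 0]},
  {"dp": [0, 0, 0], "turn": [0, 0, 0]},
  {"dp": [0, 0, 0], "turn": [0, 0, 0]},
  {"dp": [0, 0, 0], "turn": [0, 0, 0]},
], hand=0, squeeze=20)

```text
time: 14.85
tool_pos: [0.4459, -0.013, 0.0459]
tool_rot: [-1.424, 1.568, 0.22]
contact_force: [0.6, 5.0, 4.9]
opening: 0.0138
```

move_arm([
  {"dp": [0, 0, 0.005], "turn": [0, 0, 0]},
  {"dp": [0, 0, 0.01], "turn": [0, 0, 0]},
  {"dp": [0, 0, 0.015], "turn": [0, 0, 0]},
  {"dp": [0, 0, 0.02], "turn": [0, 0, 0]},
  {"dp": [0, 0, 0.025], "turn": [0, 0, 0]},
  {"dp": [0, 0, 0.03], "turn": [0, 0, 0]},
  {"dp": [0, 0, 0.034], "turn": [0, 0, 0]},
  {"dp": [0, 0, 0.036], "turn": [0, 0, 0]},
  {"dp": [0, 0, 0.038], "turn": [0, 0, 0]},
  {"dp": [0, 0, 0.038], "turn": [0, 0, 0]},
])

```text
time: 15.85
tool_pos: [0.4431, 0.0244, 0.0459]
tool_rot: [-1.864, 1.568, -0.218]
contact_force: [-0.2, -0.4, 5.7]
opening: 0.0141
```

Run:
```python
from h import *
s=st();print('s',s['tool_pos'][:2]@[-.073,.997],'gap',.080-(s['tool_pos'][:2]@[-.073,.997]+.0456))
```

```text
t 15.85 pos [0.4431 0.0244 0.0459] rot [-1.8638  1.568  -0.2182] F [-0.16 -0.41  5.73] T [0.13 0.09 0.01] op 0.0141 q [-0.12  0.45  1.97 -0.    0.72 -1.76]
[[0.003, -0.997, -0.075], [-0.001, -0.075, 0.997], [-1.0, -0.003, -0.001]]
s -0.00805845617464357 gap 0.04245845617464357
```

move_arm([
  {"dp": [0, 0, 0.001], "turn": [0, 0, 0]},
  {"dp": [0, 0, 0.002], "turn": [0, 0, 0]},
  {"dp": [0, 0, 0.003], "turn": [0, 0, 0]},
  {"dp": [0, 0, 0.004], "turn": [0, 0, 0]},
  {"dp": [0, 0, 0.005], "turn": [0, 0, 0]},
  {"dp": [0, 0, 0.005], "turn": [0, 0, 0]},
])

```text
time: 16.45
tool_pos: [0.4428, 0.0292, 0.0459]
tool_rot: [-1.922, 1.568, -0.276]
contact_force: [-0.5, -1.5, 7.0]
opening: 0.0143
```

move_arm([
  {"dp": [0, 0, 0.001], "turn": [0, 0, 0]},
  {"dp": [0, 0, 0.002], "turn": [0, 0, 0]},
  {"dp": [0, 0, 0.003], "turn": [0, 0, 0]},
  {"dp": [0, 0, 0.003], "turn": [0, 0, 0]},
])

```text
time: 16.85
tool_pos: [0.4426, 0.031, 0.0459]
tool_rot: [-2.374, 1.567, -0.728]
contact_force: [-1.4, -8.0, 6.1]
opening: 0.0136
```

move_arm([
  {"dp": [0, 0, 0.001], "turn": [0, 0, 0]},
  {"dp": [0, 0, 0.001], "turn": [0, 0, 0]},
  {"dp": [0, 0, 0.001], "turn": [0, 0, 0]},
  {"dp": [0, 0, 0.001], "turn": [0, 0, 0]},
])

```text
time: 17.25
tool_pos: [0.4427, 0.0311, 0.0459]
tool_rot: [-2.554, 1.566, -0.908]
contact_force: [-2.1, -14.6, 5.7]
opening: 0.0137
```

Run:
```python
from h import *
s=st();print('gap',.080-(s['tool_pos'][:2]@[-.073,.997]+.0456))
p,X,i=cloud('wrist');cv2.imwrite('pics/w8.png',p[:,:,::-1])
p,X,i=cloud('scene');cv2.imwrite('pics/s8.png',cv2.resize(p[100:300,100:400],None,fx=2.6,fy=2.6,interpolation=2)[:,:,::-1])
```

```text
t 17.25 pos [0.4427 0.0311 0.0459] rot [-2.554   1.5661 -0.9078] F [ -2.14 -14.55   5.72] T [-2.33  0.3  -0.03] op 0.0137 q [-0.1   0.45  1.97 -0.01  0.72 -1.74]
[[0.003, -0.997, -0.075], [-0.004, -0.075, 0.997], [-1.0, -0.003, -0.004]]
gap 0.03573820288526269
```

View pics/w8.png

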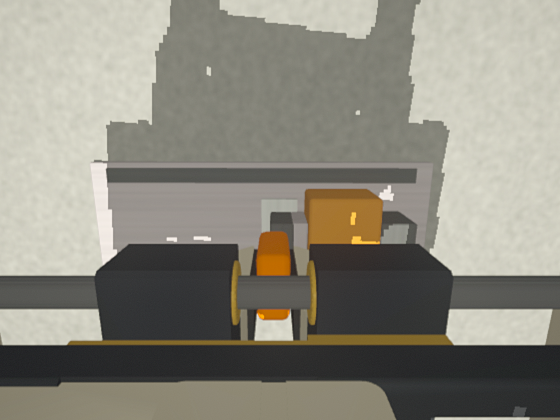

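View pics/s8.png

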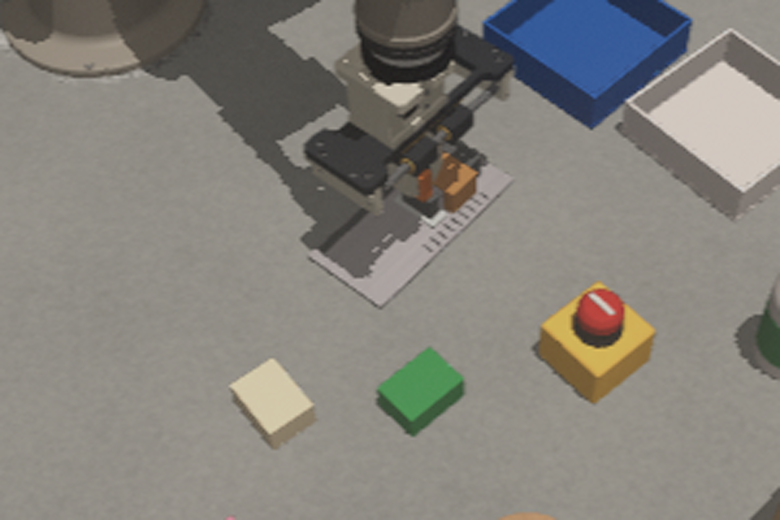

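move_arm([
  {"dp": [0, 0, -0.005], "turn": [0, 0, 0]},
  {"dp": [0, 0, -0.012], "turn": [0, 0, 0]},
  {"dp": [0, 0, -0.019], "turn": [0, 0, 0]},
  {"dp": [0, 0, -0.026], "turn": [0, 0, 0]},
  {"dp": [0, 0, -0.033], "turn": [0, 0, 0]},
  {"dp": [0, 0, -0.039], "turn": [0, 0, 0]},
  {"dp": [0, 0, -0.045], "turn": [0, 0, 0]},
  {"dp": [0, 0, -0.046], "turn": [0, 0, 0]},
  {"dp": [0, 0, -0.046], "turn": [0, 0, 0]},
])

```text
time: 18.25
tool_pos: [0.4459, -0.0129, 0.0459]
tool_rot: [-1.932, 1.568, -0.287]
contact_force: [-0.4, -1.5, 6.2]
opening: 0.0139
```

Run:
```python
from h import *
s=st();print('gap',.080-(s['tool_pos'][:2]@[-.073,.997]+.0456))
```

```text
t 18.25 pos [ 0.4459 -0.0129  0.0459] rot [-1.9319  1.568  -0.2868] F [-0.43 -1.49  6.22] T [-0.1   0.11 -0.01] op 0.0139 q [-0.2   0.45  1.96 -0.    0.72 -1.85]
[[0.003, -0.997, -0.074], [-0.001, -0.074, 0.997], [-1.0, -0.003, -0.001]]
gap 0.07984006880404099
```

move_arm([
  {"dp": [0, 0, 0], "turn": [0, 0, 0]},
  {"dp": [0, 0, 0], "turn": [0, 0, 0]},
  {"dp": [-0.03, 0, 0], "turn": [0, 0, 0]},
  {"dp": [-0.08, 0, 0], "turn": [0, 0, 0]},
  {"dp": [-0.11, 0, 0], "turn": [0, 0, 0]},
  {"dp": [-0.11, 0, 0], "turn": [0, 0, 0]},
], hand=0.034)

```text
time: 18.85
tool_pos: [0.4474, -0.0129, 0.1587]
tool_rot: [-1.849, 1.562, -0.203]
contact_force: [0.0, -0.4, -0.1]
opening: 0.0344
```

Run:
```python
from h import *
s=st();delta((.4384,.0657,.15),(.997,.073,0))
```

```text
t 18.85 pos [ 0.4474 -0.0129  0.1587] rot [-1.8486  1.5622 -0.203 ] F [ 0.04 -0.42 -0.13] T [ 0.03  0.02 -0.06] op 0.0344 q [-0.2   0.27  1.84 -0.    1.03 -1.85]
[[0.008, -0.997, -0.075], [-0.002, -0.075, 0.997], [-1.0, -0.008, -0.002]]
dp [0.0085 0.0031 0.079 ] turn [90.1   0.27  0.48]
```

move_arm([
  {"dp": [0, 0.003, 0.079], "turn": [90, 0, 0]},
  {"dp": [0, 0.003, 0.079], "turn": [90, 0, 0]},
  {"dp": [0, 0.003, 0.079], "turn": [90, 0, 0]},
  {"dp": [0, 0.003, 0.079], "turn": [90, 0, 0]},
  {"dp": [0, 0.003, 0.079], "turn": [90, 0, 0]},
  {"dp": [0, 0.003, 0.079], "turn": [90, 0, 0]},
  {"dp": [0, 0.003, 0.079], "turn": [90, 0, 0]},
  {"dp": [0, 0.003, 0.079], "turn": [90, 0, 0]},
  {"dp": [0, 0.003, 0.079], "turn": [90, 0, 0]},
  {"dp": [0, 0.003, 0.079], "turn": [90, 0, 0]},
], hand=0.078)

```text
time: 19.85
tool_pos: [0.4355, 0.0661, 0.1538]
tool_rot: [2.971, 1.569, -3.141]
contact_force: [-0.3, 0.6, -0.1]
opening: 0.0779
```

move_arm([
  {"dp": [0, 0, 0], "turn": [4.1, 0, 0]},
  {"dp": [0, 0, 0], "turn": [4.1, 0, 0]},
  {"dp": [0, 0, 0], "turn": [4.1, 0, 0]},
])

```text
time: 20.15
tool_pos: [0.4357, 0.0661, 0.1541]
tool_rot: [3.001, 1.57, 3.109]
contact_force: [0.1, -0.2, -0.0]
opening: 0.0779
```

Run:
```python
from h import *
s=st();delta((.4384,.0657,.014),(.997,.073,0))
p,X,i=cloud('wrist');cv2.imwrite('pics/w9.png',p[:,:,::-1]);np.savez('w9.npz',p=p,X=X,**i)
```

```text
t 20.15 pos [0.4357 0.0661 0.1541] rot [3.0007 1.5696 3.1089] F [ 0.15 -0.21 -0.02] T [-0.1   0.05  0.02] op 0.0779 q [-0.02  0.27  1.85  0.    1.02 -0.13]
[[-0.001, -0.108, 0.994], [0.0, 0.994, 0.108], [-1.0, 0.0, -0.001]]
dp [ 0.1401 -0.0007  0.0028] turn [ 2.01 -0.07 -0.01]
```

View pics/w9.png

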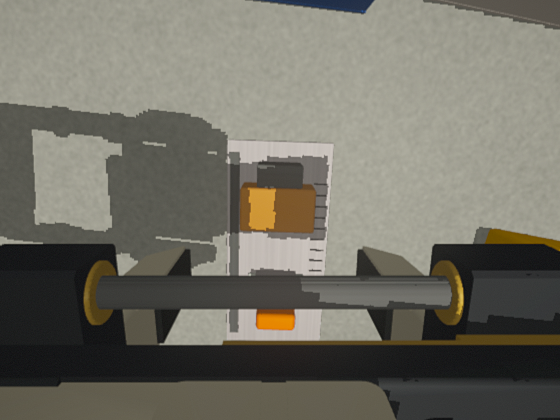

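move_arm([
  {"dp": [0.03, -0.001, 0.003], "turn": [2, 0, 0]},
  {"dp": [0.08, -0.001, 0.003], "turn": [2, 0, 0]},
  {"dp": [0.12, -0.001, 0.003], "turn": [2, 0, 0]},
  {"dp": [0.138, -0.001, 0.003], "turn": [2, 0, 0]},
  {"dp": [0.138, -0.001, 0.003], "turn": [2, 0, 0]},
])

```text
time: 20.7
tool_pos: [0.4372, 0.0654, 0.0144]
tool_rot: [3.035, 1.565, 3.107]
contact_force: [-0.1, -0.6, 0.1]
opening: 0.0781
```

move_arm([
  {"dp": [0, 0, 0], "turn": [0, 0, 0]},
  {"dp": [0, 0, 0], "turn": [0, 0, 0]},
  {"dp": [0, 0, 0], "turn": [0, 0, 0]},
  {"dp": [0, 0, 0], "turn": [0, 0, 0]},
  {"dp": [0, 0, 0], "turn": [0, 0, 0]},
], hand=0.03, squeeze=25)

```text
time: 21.2
tool_pos: [0.4401, 0.0654, 0.018]
tool_rot: [-0.076, 1.568, -0.004]
contact_force: [-0.5, -0.7, 6.9]
opening: 0.0598
```

move_arm([
  {"dp": [-0.02, -0.002, 0], "turn": [0, 0, 0]},
  {"dp": [-0.07, -0.002, 0], "turn": [0, 0, 0]},
  {"dp": [-0.12, -0.002, 0], "turn": [0, 0, 0]},
  {"dp": [-0.14, -0.002, 0], "turn": [0, 0, 0]},
  {"dp": [-0.14, -0.002, 0], "turn": [0, 0, 0]},
])

```text
time: 21.7
tool_pos: [0.4413, 0.0634, 0.1602]
tool_rot: [-0.089, 1.563, -0.017]
contact_force: [-0.2, -0.3, -0.8]
opening: 0.0599
```

Run:
```python
from h import *
s=st();delta((.586,.300,.14),(.997,.073,0))
f=np.load('top.npz');p=f['p'];i=robot.camera_info('top')
cv2.imwrite('pics/tubs.png',cv2.resize(p[175:325,110:200],None,fx=4,fy=4,interpolation=2)[:,:,::-1])
```

```text
t 21.7 pos [0.4413 0.0634 0.1602] rot [-0.0887  1.5628 -0.0173] F [-0.16 -0.28 -0.76] T [-0.08  0.04  0.01] op 0.0599 q [-0.03  0.27  1.84  0.    1.03 -0.1 ]
[[0.008, -0.071, 0.997], [-0.0, 0.997, 0.071], [-1.0, -0.001, 0.008]]
dp [0.0214 0.2257 0.1611] turn [-0.1   0.46  0.04]
```

View pics/tubs.png

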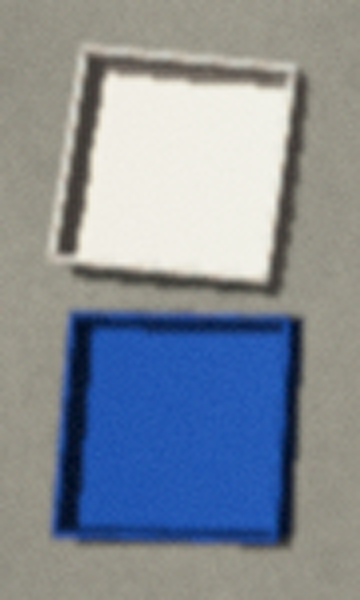

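Run:
```python
from h import *
i=robot.camera_info('top')
for n,L in dict(white=[(85,45),(298,65),(272,290),(50,262)],blue=[(72,313),(300,320),(288,540),(52,538)]).items():
    P=onplane(i,np.array(L)/4+[109.6,174.6],.045)[:,:2];print(n,P.mean(0).round(4),P.round(3).tolist())
delta((.589,.307,.16),(.97,.1,0))
```

```text
white [0.5918 0.3063] [[0.674, 0.375], [0.663, 0.227], [0.507, 0.236], [0.523, 0.388]]
blue [0.4149 0.2937] [[0.489, 0.37], [0.487, 0.216], [0.342, 0.216], [0.341, 0.372]]
dp [0.0014 0.2324 0.1647] turn [-1.8   0.46  0.05]
```

move_arm([
  {"dp": [0, 0.231, 0.164], "turn": [0, 0, 0]},
  {"dp": [0, 0.231, 0.164], "turn": [0, 0, 0]},
  {"dp": [0, 0.231, 0.164], "turn": [0, 0, 0]},
  {"dp": [0, 0.231, 0.164], "turn": [0, 0, 0]},
  {"dp": [0, 0.231, 0.164], "turn": [0, 0, 0]},
  {"dp": [0, 0.231, 0.164], "turn": [0, 0, 0]},
  {"dp": [0, 0.231, 0.164], "turn": [0, 0, 0]},
  {"dp": [0, 0.231, 0.164], "turn": [0, 0, 0]},
])

```text
time: 22.5
tool_pos: [0.5855, 0.3054, 0.1543]
tool_rot: [-2.776, 1.567, -2.704]
contact_force: [-0.4, -0.5, -1.2]
opening: 0.0596
```

Run:
```python
from h import *
s=st();delta((.590,.305,.022),(.997,.073,0))
p,X,i=cloud('wrist');cv2.imwrite('pics/w10.png',p[:,:,::-1]);np.savez('w10.npz',p=p,X=X,**i)
```

```text
t 22.5 pos [0.5855 0.3054 0.1543] rot [-2.7758  1.567  -2.7035] F [-0.41 -0.52 -1.18] T [-0.1   0.06  0.03] op 0.0596 q [ 0.37  0.65  1.21 -0.    1.28  0.29]
[[-0.003, -0.072, 0.997], [-0.002, 0.997, 0.072], [-1.0, -0.001, -0.004]]
dp [ 0.1323 -0.0006  0.005 ] turn [-0.05 -0.2   0.08]
```

View pics/w10.png

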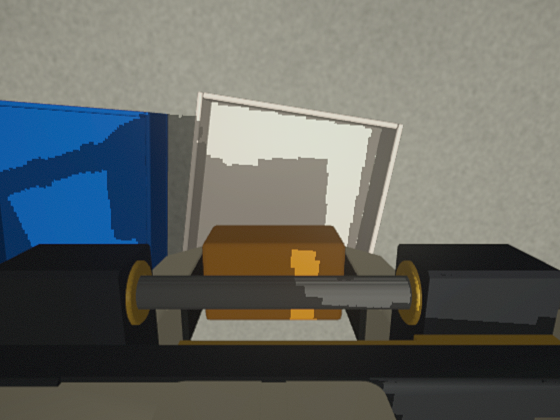

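move_arm([
  {"dp": [0.02, -0.001, 0.005], "turn": [9, 0, 0]},
  {"dp": [0.06, -0.001, 0.005], "turn": [9, 0, 0]},
  {"dp": [0.09, -0.001, 0.005], "turn": [9, 0, 0]},
  {"dp": [0.115, -0.001, 0.005], "turn": [9, 0, 0]},
  {"dp": [0.13, -0.001, 0.005], "turn": [9, 0, 0]},
  {"dp": [0.132, -0.001, 0.005], "turn": [9, 0, 0]},
  {"dp": [0.132, -0.001, 0.005], "turn": [9, 0, 0]},
])

```text
time: 23.25
tool_pos: [0.5919, 0.3044, 0.0254]
tool_rot: [0.466, 1.57, 0.379]
contact_force: [-0.6, -0.5, -0.2]
opening: 0.0597
```

move_arm([
  {"dp": [0, 0, 0], "turn": [0, 0, 0]},
  {"dp": [0, 0, 0], "turn": [0, 0, 0]},
  {"dp": [0, 0, 0], "turn": [0, 0, 0]},
  {"dp": [-0.03, 0, 0], "turn": [0, 0, 0]},
  {"dp": [-0.08, 0, 0], "turn": [0, 0, 0]},
  {"dp": [-0.13, 0, 0], "turn": [0, 0, 0]},
  {"dp": [-0.13, 0, 0], "turn": [0, 0, 0]},
], hand=0.078)

```text
time: 23.95
tool_pos: [0.5954, 0.3065, 0.1641]
tool_rot: [0.453, 1.555, 0.368]
contact_force: [1.4, -0.3, 1.3]
opening: 0.078
```

Run:
```python
from h import *
s=st()
p,X,i=cloud('top');cv2.imwrite('pics/t11.png',p[:,:,::-1]);np.savez('t11.npz',p=p,X=X,**i)
p,X,i=cloud('scene');cv2.imwrite('pics/s11.png',p[:,:,::-1])
```

```text
t 23.95 pos [0.5954 0.3065 0.1641] rot [0.4532 1.5548 0.3675] F [ 1.36 -0.31  1.26] T [-0.11  0.01  0.01] op 0.078 q [0.36 0.65 1.19 0.   1.29 0.45]
[[0.015, 0.086, 0.996], [0.006, 0.996, -0.086], [-1.0, 0.007, 0.014]]
```

View pics/t11.png

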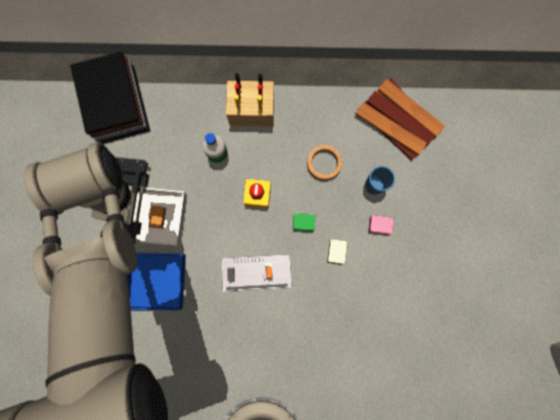

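View pics/s11.png

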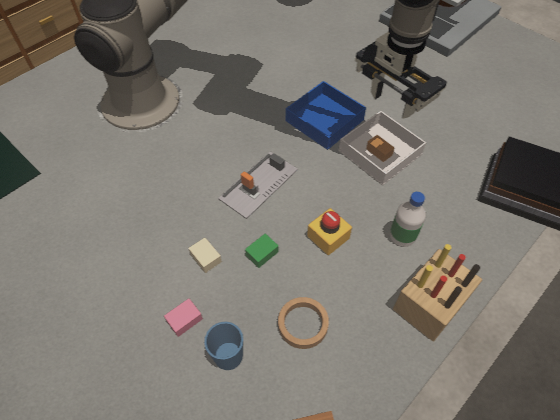

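Run:
```python
from h import *
f=np.load('t11.npz');p=f['p'];i={k:f[k] for k in('fx','fy','cx','cy','R','t')}
h=cv2.cvtColor(p,cv2.COLOR_RGB2HSV).astype(int)
R=blob(p,i,(322,235,355,270),.03,(h[...,1]>25)&(h[...,2]>190),'maple')
cv2.imwrite('pics/m.png',cv2.resize(p[230:275,310:365],None,fx=8,fy=8,interpolation=2)[:,:,::-1])
delta((.507,-.203,.15),(1,-.1,0))
```

```text
maple rect c [ 505.3 -200.6] wh [45.9 63. ] ang 82.8 cen 505.2 -200.4
dp [ 0.0058 -0.5136 -0.0414] turn [ 0.8   0.21 -0.1 ]
```

View pics/m.png

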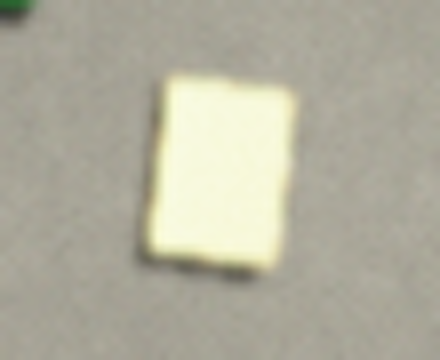

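move_arm([
  {"dp": [0, -0.511, -0.044], "turn": [2, 0, 0]},
  {"dp": [0, -0.511, -0.044], "turn": [2, 0, 0]},
  {"dp": [0, -0.511, -0.044], "turn": [2, 0, 0]},
  {"dp": [0, -0.511, -0.044], "turn": [2, 0, 0]},
  {"dp": [0, -0.511, -0.044], "turn": [2, 0, 0]},
  {"dp": [0, -0.511, -0.044], "turn": [2, 0, 0]},
  {"dp": [0, -0.511, -0.044], "turn": [2, 0, 0]},
  {"dp": [0, -0.511, -0.044], "turn": [2, 0, 0]},
  {"dp": [0, -0.511, -0.044], "turn": [2, 0, 0]},
  {"dp": [0, -0.511, -0.044], "turn": [2, 0, 0]},
])

```text
time: 25.05
tool_pos: [0.5045, -0.1892, 0.1531]
tool_rot: [2.708, 1.568, 2.587]
contact_force: [1.2, -0.3, 0.2]
opening: 0.0782
```

move_arm([
  {"dp": [0, -0.013, -0.001], "turn": [0, 0, 0]},
  {"dp": [0, -0.013, -0.001], "turn": [0, 0, 0]},
], hand=0.085)

```text
time: 25.25
tool_pos: [0.5023, -0.2019, 0.1532]
tool_rot: [2.7, 1.568, 2.576]
contact_force: [-0.3, -0.3, -0.0]
opening: 0.0847
```

Run:
```python
from h import *
s=st();delta((.505,-.2005,.007),(1,-.126,0))
p,X,i=cloud('wrist');cv2.imwrite('pics/w12.png',p[:,:,::-1]);np.savez('w12.npz',p=p,X=X,**i)
h=cv2.cvtColor(p,cv2.COLOR_RGB2HSV).astype(int)
```

```text
t 25.25 pos [ 0.5023 -0.2019  0.1532] rot [2.7004 1.568  2.5759] F [-0.29 -0.33 -0.01] T [-0.03  0.09  0.01] op 0.0847 q [-0.52  0.44  1.59  0.    1.12 -0.4 ]
[[-0.002, 0.124, 0.992], [0.002, 0.992, -0.124], [-1.0, 0.001, -0.003]]
dp [0.1462 0.0016 0.0029] turn [ 0.05 -0.15 -0.07]
```

View pics/w12.png

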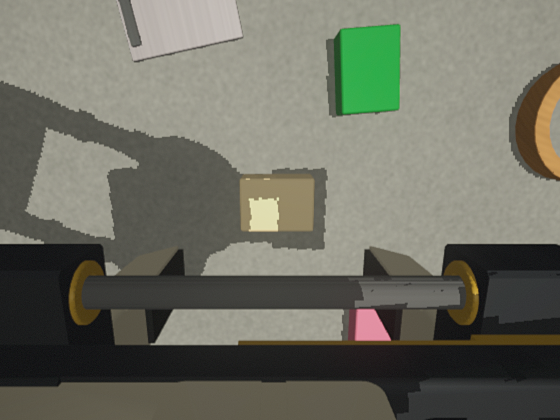

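Run:
```python
from h import *
f=np.load('w12.npz');i={k:f[k] for k in('fx','fy','cx','cy','R','t')}
P=onplane(i,[(240,179),(314,179),(314,231),(240,231)],.03)[:,:2];print(P.mean(0),P.round(3).tolist(),np.linalg.norm(P[0]-P[3]))
```

```text
[ 0.50517187 -0.19949453] [[0.479, -0.175], [0.537, -0.182], [0.533, -0.224], [0.473, -0.217]] 0.04279019619693903
```

move_arm([
  {"dp": [0.05, 0.002, 0.003], "turn": [0, 0, 0]},
  {"dp": [0.1, 0.002, 0.003], "turn": [0, 0, 0]},
  {"dp": [0.13, 0.002, 0.003], "turn": [0, 0, 0]},
  {"dp": [0.145, 0.002, 0.003], "turn": [0, 0, 0]},
  {"dp": [0.145, 0.002, 0.003], "turn": [0, 0, 0]},
])

```text
time: 25.8
tool_pos: [0.5052, -0.1956, 0.007]
tool_rot: [2.679, 1.564, 2.561]
contact_force: [-0.7, -0.4, -0.3]
opening: 0.0849
```

move_arm([
  {"dp": [0, 0, 0], "turn": [0, 0, 0]},
  {"dp": [0, 0, 0], "turn": [0, 0, 0]},
  {"dp": [0, 0, 0], "turn": [0, 0, 0]},
  {"dp": [0, 0, 0], "turn": [0, 0, 0]},
  {"dp": [0, 0, 0], "turn": [0, 0, 0]},
], hand=0.03, squeeze=25)

```text
time: 26.3
tool_pos: [0.5072, -0.199, 0.0107]
tool_rot: [-0.147, 1.569, -0.268]
contact_force: [-0.3, 1.5, 6.3]
opening: 0.0598
```

move_arm([
  {"dp": [-0.03, 0, 0], "turn": [0, 0, 0]},
  {"dp": [-0.07, 0, 0], "turn": [0, 0, 0]},
  {"dp": [-0.1, 0, 0], "turn": [0, 0, 0]},
  {"dp": [-0.12, 0, 0], "turn": [0, 0, 0]},
  {"dp": [-0.12, 0, 0], "turn": [0, 0, 0]},
])

```text
time: 26.8
tool_pos: [0.5082, -0.1999, 0.1328]
tool_rot: [-0.381, 1.564, -0.502]
contact_force: [0.2, -0.6, -0.9]
opening: 0.0598
```

Run:
```python
from h import *
st();delta((.4391,.0484,.126),(.997,.073,0))
```

```text
t 26.8 pos [ 0.5082 -0.1999  0.1328] rot [-0.3807  1.5644 -0.5018] F [ 0.17 -0.61 -0.88] T [-0.11  0.   -0.02] op 0.0598 q [-0.52  0.47  1.61  0.    1.06 -0.39]
[[0.006, 0.121, 0.993], [-0.003, 0.993, -0.121], [-1.0, -0.002, 0.006]]
dp [ 0.0057  0.2382 -0.0986] turn [-11.13   0.33   0.17]
```

move_arm([
  {"dp": [0, 0.241, -0.098], "turn": [-11.1, 0, 0]},
  {"dp": [0, 0.241, -0.098], "turn": [-11.1, 0, 0]},
  {"dp": [0, 0.241, -0.098], "turn": [-11.1, 0, 0]},
  {"dp": [0, 0.241, -0.098], "turn": [-11.1, 0, 0]},
  {"dp": [0, 0.241, -0.098], "turn": [-11.1, 0, 0]},
  {"dp": [0, 0.241, -0.098], "turn": [-11.1, 0, 0]},
  {"dp": [0, 0.241, -0.098], "turn": [-11.1, 0, 0]},
  {"dp": [0, 0.241, -0.098], "turn": [-11.1, 0, 0]},
])

```text
time: 27.6
tool_pos: [0.4388, 0.0514, 0.1293]
tool_rot: [-2.163, 1.57, -2.09]
contact_force: [-0.3, -0.2, -0.3]
opening: 0.0596
```

Run:
```python
from h import *
st();delta((.4391,.0510,.020),(.997,.073,0))
p,X,i=cloud('wrist');cv2.imwrite('pics/w13.png',p[:,:,::-1])
```

```text
t 27.6 pos [0.4388 0.0514 0.1293] rot [-2.1626  1.5704 -2.0896] F [-0.27 -0.2  -0.26] T [-0.14  0.07 -0.02] op 0.0596 q [-0.06  0.31  1.88 -0.    0.95 -0.13]
[[-0.0, -0.073, 0.997], [-0.0, 0.997, 0.073], [-1.0, -0.0, -0.0]]
dp [ 0.1093 -0.0004  0.0003] turn [-0.   -0.01  0.02]
```

View pics/w13.png

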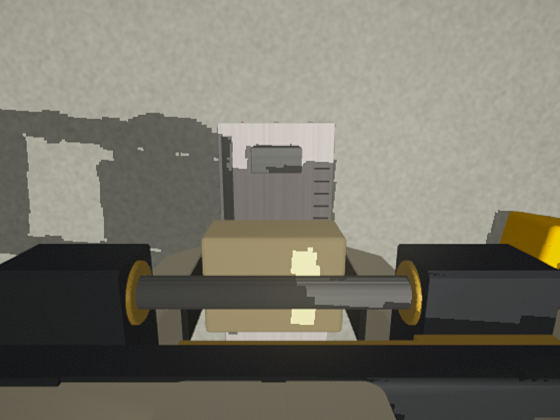

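move_arm([
  {"dp": [0.04, 0, 0], "turn": [0, 0, 0]},
  {"dp": [0.08, 0, 0], "turn": [0, 0, 0]},
  {"dp": [0.1, 0, 0], "turn": [0, 0, 0]},
  {"dp": [0.107, 0, 0], "turn": [0, 0, 0]},
  {"dp": [0.11, 0, 0], "turn": [0, 0, 0]},
  {"dp": [0.111, 0, 0], "turn": [0, 0, 0]},
  {"dp": [0.111, 0, 0], "turn": [0, 0, 0]},
])

```text
time: 28.35
tool_pos: [0.4393, 0.0518, 0.0196]
tool_rot: [-0.09, 1.569, -0.017]
contact_force: [-0.3, 0.4, 0.3]
opening: 0.0601
```

move_arm([
  {"dp": [0.001, 0, 0], "turn": [0, 0, 0]},
  {"dp": [0.002, 0, 0], "turn": [0, 0, 0]},
  {"dp": [0.0025, 0, 0], "turn": [0, 0, 0]},
])

```text
time: 28.65
tool_pos: [0.4388, 0.0522, 0.0167]
tool_rot: [-0.052, 1.57, 0.021]
contact_force: [-3.0, 0.5, 12.9]
opening: 0.0593
```

move_arm([
  {"dp": [-0.001, 0, 0], "turn": [0, 0, 0]},
  {"dp": [-0.001, 0, 0], "turn": [0, 0, 0]},
  {"dp": [-0.001, 0, 0], "turn": [0, 0, 0]},
  {"dp": [-0.001, 0, 0], "turn": [0, 0, 0]},
  {"dp": [-0.03, 0, 0], "turn": [0, 0, 0]},
  {"dp": [-0.08, 0, 0], "turn": [0, 0, 0]},
  {"dp": [-0.13, 0, 0], "turn": [0, 0, 0]},
  {"dp": [-0.13, 0, 0], "turn": [0, 0, 0]},
], hand=0.075)

```text
time: 29.45
tool_pos: [0.4421, 0.052, 0.152]
tool_rot: [-0.117, 1.559, -0.044]
contact_force: [-0.4, -0.6, 0.2]
opening: 0.0752
```

Run:
```python
from h import *
st();delta((.4450,-.0137,.15),(-.073,.997,0))
p,X,i=cloud('wrist');cv2.imwrite('pics/w14.png',p[:,:,::-1])
```

```text
t 29.45 pos [0.4421 0.052  0.152 ] rot [-0.1166  1.5589 -0.0435] F [-0.42 -0.61  0.17] T [-0.03  0.09 -0.03] op 0.0752 q [-0.06  0.27  1.85  0.    1.   -0.13]
[[0.012, -0.073, 0.997], [-0.001, 0.997, 0.073], [-1.0, -0.001, 0.012]]
dp [ 0.002  -0.0657 -0.0019] turn [-90.     0.47   0.59]
```

View pics/w14.png

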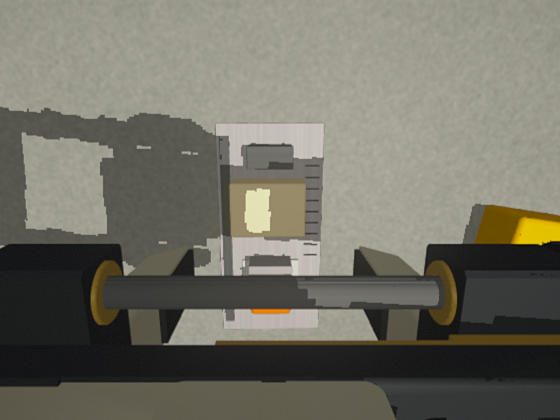

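Maple lies flat and square between the jaws (230–305, 180–236). Now to the jaw grip.

move_arm([
  {"dp": [0, -0.066, 0.001], "turn": [-90, 0, 0]},
  {"dp": [0, -0.066, 0.001], "turn": [-90, 0, 0]},
  {"dp": [0, -0.066, 0.001], "turn": [-90, 0, 0]},
  {"dp": [0, -0.066, 0.001], "turn": [-90, 0, 0]},
  {"dp": [0, -0.066, 0.001], "turn": [-90, 0, 0]},
  {"dp": [0, -0.066, 0.001], "turn": [-90, 0, 0]},
  {"dp": [0, -0.066, 0.001], "turn": [-90, 0, 0]},
  {"dp": [0, -0.066, 0.001], "turn": [-90, 0, 0]},
  {"dp": [0, -0.066, 0.001], "turn": [-90, 0, 0]},
  {"dp": [0, -0.066, 0.001], "turn": [-90, 0, 0]},
], hand=0.034)

```text
time: 30.5
tool_pos: [0.4433, -0.0135, 0.1447]
tool_rot: [1.365, 1.568, 2.92]
contact_force: [-0.5, 0.0, 0.4]
opening: 0.0339
```

move_arm([
  {"dp": [0, 0, 0], "turn": [-5, 0, 0]},
  {"dp": [0, 0, 0], "turn": [-5, 0, 0]},
  {"dp": [0, 0, 0], "turn": [-5, 0, 0]},
])

```text
time: 30.8
tool_pos: [0.4437, -0.0135, 0.1453]
tool_rot: [1.256, 1.569, 2.889]
contact_force: [-0.4, 0.2, 0.1]
opening: 0.0339
```

Run:
```python
from h import *
st();delta((.4447,-.0137,.044),(-.073,.997,0))
p,X,i=cloud('wrist');cv2.imwrite('pics/w15.png',p[:,:,::-1])
```

```text
t 30.8 pos [ 0.4437 -0.0135  0.1453] rot [1.256  1.5688 2.8892] F [-0.37  0.24  0.13] T [ 0.02  0.05 -0.01] op 0.0339 q [-0.2   0.29  1.85  0.    1.   -1.84]
[[-0.002, -0.998, -0.062], [0.0, -0.062, 0.998], [-1.0, 0.002, 0.001]]
dp [ 0.1013 -0.0012 -0.0003] turn [-0.61  0.04 -0.11]
```

View pics/w15.png

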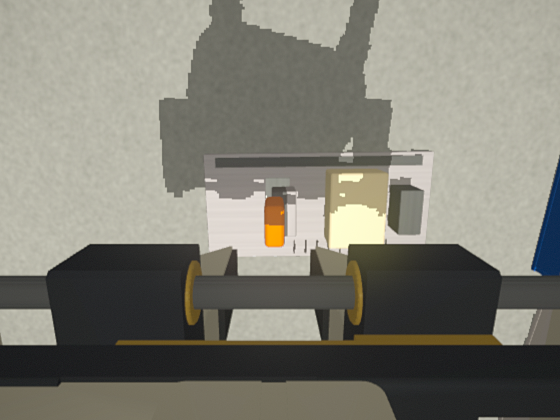

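move_arm([
  {"dp": [0.04, -0.001, 0], "turn": [-0.6, 0, 0]},
  {"dp": [0.08, -0.001, 0], "turn": [-0.6, 0, 0]},
  {"dp": [0.101, -0.001, 0], "turn": [-0.6, 0, 0]},
  {"dp": [0.101, -0.001, 0], "turn": [-0.6, 0, 0]},
])

```text
time: 31.25
tool_pos: [0.443, -0.0132, 0.0427]
tool_rot: [1.279, 1.564, 2.924]
contact_force: [-1.3, -0.2, 0.6]
opening: 0.0339
```

move_arm([
  {"dp": [0, 0, 0], "turn": [0, 0, 0]},
  {"dp": [0, 0, 0], "turn": [0, 0, 0]},
  {"dp": [0, 0, 0], "turn": [0, 0, 0]},
  {"dp": [0, 0, 0], "turn": [0, 0, 0]},
], hand=0, squeeze=20)

```text
time: 31.65
tool_pos: [0.4461, -0.013, 0.0465]
tool_rot: [-1.34, 1.568, 0.305]
contact_force: [0.5, 5.0, 3.0]
opening: 0.0137
```

move_arm([
  {"dp": [0, 0, 0.005], "turn": [0, 0, 0]},
  {"dp": [0, 0, 0.01], "turn": [0, 0, 0]},
  {"dp": [0, 0, 0.015], "turn": [0, 0, 0]},
  {"dp": [0, 0, 0.019], "turn": [0, 0, 0]},
  {"dp": [0, 0, 0.022], "turn": [0, 0, 0]},
  {"dp": [0, 0, 0.025], "turn": [0, 0, 0]},
  {"dp": [0, 0, 0.028], "turn": [0, 0, 0]},
  {"dp": [0, 0, 0.031], "turn": [0, 0, 0]},
  {"dp": [0, 0, 0.032], "turn": [0, 0, 0]},
  {"dp": [0, 0, 0.032], "turn": [0, 0, 0]},
])

```text
time: 32.65
tool_pos: [0.4439, 0.0184, 0.0465]
tool_rot: [-1.823, 1.568, -0.176]
contact_force: [-0.0, -0.0, 7.2]
opening: 0.014
```

Run:
```python
from h import *
s=st();print('gap',.080-(s['tool_pos'][:2]@[-.073,.997]+.0456))
```

```text
t 32.65 pos [0.4439 0.0184 0.0465] rot [-1.8227  1.5678 -0.1764] F [-0.02 -0.04  7.16] T [ 0.05  0.15 -0.02] op 0.014 q [-0.13  0.45  1.97 -0.    0.72 -1.78]
[[0.003, -0.997, -0.075], [-0.001, -0.075, 0.997], [-1.0, -0.003, -0.001]]
gap 0.04843948903414756
```

move_arm([
  {"dp": [0, 0, 0.001], "turn": [0, 0, 0]},
  {"dp": [0, 0, 0.002], "turn": [0, 0, 0]},
  {"dp": [0, 0, 0.003], "turn": [0, 0, 0]},
  {"dp": [0, 0, 0.004], "turn": [0, 0, 0]},
  {"dp": [0, 0, 0.0045], "turn": [0, 0, 0]},
  {"dp": [0, 0, 0.0045], "turn": [0, 0, 0]},
])

```text
time: 33.25
tool_pos: [0.4435, 0.0227, 0.0465]
tool_rot: [-1.853, 1.568, -0.207]
contact_force: [-0.5, -0.5, 7.4]
opening: 0.014
```

move_arm([
  {"dp": [0, 0, 0.001], "turn": [0, 0, 0]},
  {"dp": [0, 0, 0.002], "turn": [0, 0, 0]},
  {"dp": [0, 0, 0.002], "turn": [0, 0, 0]},
])

```text
time: 33.55
tool_pos: [0.4435, 0.0231, 0.0465]
tool_rot: [-2.45, 1.566, -0.803]
contact_force: [-1.1, -12.3, 7.5]
opening: 0.014
```

move_arm([
  {"dp": [0, 0, 0], "turn": [0, 0, 0]},
  {"dp": [0, 0, 0], "turn": [0, 0, 0]},
  {"dp": [0, 0, 0], "turn": [0, 0, 0]},
  {"dp": [0, 0, 0], "turn": [0, 0, 0]},
])

```text
time: 33.95
tool_pos: [0.4435, 0.0231, 0.0465]
tool_rot: [-2.425, 1.567, -0.778]
contact_force: [-0.8, -12.0, 7.3]
opening: 0.0135
```

Run:
```python
from h import *
s=st();print('gap',.080-(s['tool_pos'][:2]@[-.073,.997]+.0456))
p,X,i=cloud('wrist');cv2.imwrite('pics/w16.png',p[:,:,::-1])
```

```text
t 33.95 pos [0.4435 0.0231 0.0465] rot [-2.4253  1.5666 -0.7785] F [ -0.78 -11.98   7.25] T [-1.83  0.27 -0.06] op 0.0135 q [-0.12  0.45  1.97 -0.    0.72 -1.76]
[[0.003, -0.997, -0.076], [-0.003, -0.076, 0.997], [-1.0, -0.003, -0.003]]
gap 0.04377536593480335
```

View pics/w16.png

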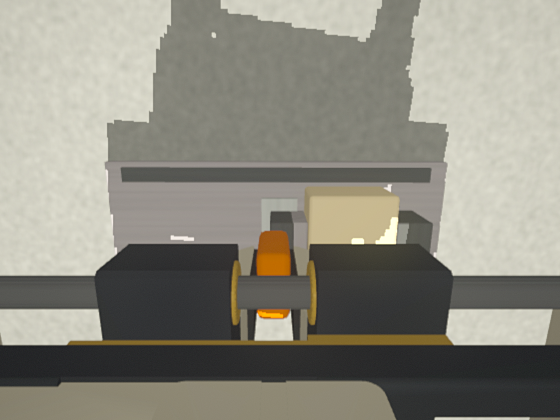

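move_arm([
  {"dp": [0, 0, -0.005], "turn": [0, 0, 0]},
  {"dp": [0, 0, -0.012], "turn": [0, 0, 0]},
  {"dp": [0, 0, -0.019], "turn": [0, 0, 0]},
  {"dp": [0, 0, -0.026], "turn": [0, 0, 0]},
  {"dp": [0, 0, -0.032], "turn": [0, 0, 0]},
  {"dp": [0, 0, -0.037], "turn": [0, 0, 0]},
  {"dp": [0, 0, -0.037], "turn": [0, 0, 0]},
])

```text
time: 34.7
tool_pos: [0.4462, -0.0126, 0.0465]
tool_rot: [-1.919, 1.568, -0.273]
contact_force: [-0.2, -1.4, 7.1]
opening: 0.0139
```

move_arm([
  {"dp": [0, 0, 0], "turn": [0, 0, 0]},
  {"dp": [0, 0, 0], "turn": [0, 0, 0]},
  {"dp": [-0.03, 0, 0], "turn": [0, 0, 0]},
  {"dp": [-0.08, 0, 0], "turn": [0, 0, 0]},
  {"dp": [-0.11, 0, 0], "turn": [0, 0, 0]},
  {"dp": [-0.11, 0, 0], "turn": [0, 0, 0]},
], hand=0.034)

```text
time: 35.3
tool_pos: [0.4475, -0.0123, 0.1592]
tool_rot: [-1.834, 1.562, -0.188]
contact_force: [0.6, 0.4, -0.1]
opening: 0.0337
```

Run:
```python
from h import *
s=st()
c=.4422*np.array([.997,.073])+(.0514-.0219)*np.array([-.073,.997]);print(c)
delta((*c,.15),(.997,.073,0))
```

```text
t 35.3 pos [ 0.4475 -0.0123  0.1592] rot [-1.8342  1.5623 -0.1877] F [ 0.58  0.42 -0.14] T [ 0.04  0.01 -0.01] op 0.0337 q [-0.2   0.27  1.83  0.    1.03 -1.85]
[[0.008, -0.997, -0.076], [-0.002, -0.076, 0.997], [-1.0, -0.008, -0.002]]
[0.4387199 0.0616921]
dp [0.009  0.0033 0.0745] turn [90.15  0.27  0.47]
```

move_arm([
  {"dp": [0, 0.001, 0.0745], "turn": [90, 0, 0]},
  {"dp": [0, 0.001, 0.0745], "turn": [90, 0, 0]},
  {"dp": [0, 0.001, 0.0745], "turn": [90, 0, 0]},
  {"dp": [0, 0.001, 0.0745], "turn": [90, 0, 0]},
  {"dp": [0, 0.001, 0.0745], "turn": [90, 0, 0]},
  {"dp": [0, 0.001, 0.0745], "turn": [90, 0, 0]},
  {"dp": [0, 0.001, 0.0745], "turn": [90, 0, 0]},
  {"dp": [0, 0.001, 0.0745], "turn": [90, 0, 0]},
  {"dp": [0, 0.001, 0.0745], "turn": [90, 0, 0]},
  {"dp": [0, 0.001, 0.0745], "turn": [90, 0, 0]},
], hand=0.078)

```text
time: 36.3
tool_pos: [0.4379, 0.0623, 0.1542]
tool_rot: [2.919, 1.569, 3.085]
contact_force: [-1.6, -0.4, 0.6]
opening: 0.0778
```

move_arm([
  {"dp": [0, 0, 0], "turn": [5, 0, 0]},
  {"dp": [0, 0, 0], "turn": [5, 0, 0]},
  {"dp": [0, 0, 0], "turn": [5, 0, 0]},
])

```text
time: 36.6
tool_pos: [0.4381, 0.0622, 0.1546]
tool_rot: [2.955, 1.57, 3.043]
contact_force: [-0.1, -0.4, 0.1]
opening: 0.0782
```

Run:
```python
from h import *
s=st();delta((.4387,.0617,.016),(.997,.073,0))
p,X,i=cloud('wrist');cv2.imwrite('pics/w17.png',p[:,:,::-1])
```

```text
t 36.6 pos [0.4381 0.0622 0.1546] rot [2.9551 1.5696 3.0427] F [-0.08 -0.41  0.08] T [-0.09  0.04  0.  ] op 0.0782 q [-0.03  0.27  1.85  0.    1.02 -0.12]
[[-0.001, -0.087, 0.996], [0.0, 0.996, 0.087], [-1.0, 0.0, -0.001]]
dp [ 0.1386 -0.0006  0.0007] turn [ 0.83 -0.07 -0.01]
```

View pics/w17.png

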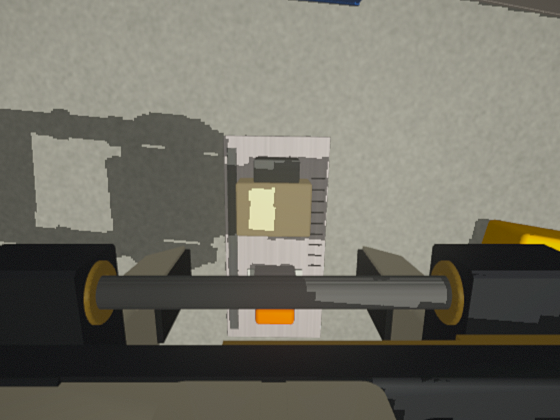

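move_arm([
  {"dp": [0.03, -0.001, 0.001], "turn": [0.8, 0, 0]},
  {"dp": [0.08, -0.001, 0.001], "turn": [0.8, 0, 0]},
  {"dp": [0.12, -0.001, 0.001], "turn": [0.8, 0, 0]},
  {"dp": [0.138, -0.001, 0.001], "turn": [0.8, 0, 0]},
  {"dp": [0.138, -0.001, 0.001], "turn": [0.8, 0, 0]},
])

```text
time: 37.15
tool_pos: [0.4376, 0.0613, 0.0149]
tool_rot: [3.021, 1.565, 3.094]
contact_force: [0.9, -0.2, 0.0]
opening: 0.0783
```

move_arm([
  {"dp": [0, 0, 0], "turn": [0, 0, 0]},
  {"dp": [0, 0, 0], "turn": [0, 0, 0]},
  {"dp": [0, 0, 0], "turn": [0, 0, 0]},
  {"dp": [0, 0, 0], "turn": [0, 0, 0]},
  {"dp": [0, 0, 0], "turn": [0, 0, 0]},
], hand=0.03, squeeze=25)

```text
time: 37.65
tool_pos: [0.4405, 0.0612, 0.0185]
tool_rot: [-0.081, 1.568, -0.009]
contact_force: [-1.2, 0.1, 8.1]
opening: 0.0599
```

move_arm([
  {"dp": [-0.02, -0.002, 0], "turn": [0, 0, 0]},
  {"dp": [-0.07, -0.002, 0], "turn": [0, 0, 0]},
  {"dp": [-0.12, -0.002, 0], "turn": [0, 0, 0]},
  {"dp": [-0.14, -0.002, 0], "turn": [0, 0, 0]},
  {"dp": [-0.14, -0.002, 0], "turn": [0, 0, 0]},
])

```text
time: 38.15
tool_pos: [0.4418, 0.0592, 0.1608]
tool_rot: [-0.098, 1.563, -0.027]
contact_force: [0.5, -0.0, -0.3]
opening: 0.0602
```

Run:
```python
from h import *
s=st();delta((.415,.294,.16),(1,0,0))
```

```text
t 38.15 pos [0.4418 0.0592 0.1608] rot [-0.0983  1.5627 -0.0271] F [ 0.5  -0.03 -0.27] T [-0.04  0.03 -0.04] op 0.0602 q [-0.04  0.27  1.84  0.    1.03 -0.11]
[[0.008, -0.071, 0.997], [-0.0, 0.997, 0.071], [-1.0, -0.001, 0.008]]
dp [ 0.0005  0.2361 -0.01  ] turn [4.08 0.46 0.03]
```

move_arm([
  {"dp": [0, 0.236, -0.01], "turn": [4, 0, 0]},
  {"dp": [0, 0.236, -0.01], "turn": [4, 0, 0]},
  {"dp": [0, 0.236, -0.01], "turn": [4, 0, 0]},
  {"dp": [0, 0.236, -0.01], "turn": [4, 0, 0]},
  {"dp": [0, 0.236, -0.01], "turn": [4, 0, 0]},
  {"dp": [0, 0.236, -0.01], "turn": [4, 0, 0]},
  {"dp": [0, 0.236, -0.01], "turn": [4, 0, 0]},
])

```text
time: 38.85
tool_pos: [0.412, 0.294, 0.1558]
tool_rot: [-2.558, 1.568, -2.554]
contact_force: [0.1, -0.2, -1.3]
opening: 0.0603
```

Run:
```python
from h import *
s=st();delta((.415,.294,.024),(1,0,0))
p,X,i=cloud('wrist');cv2.imwrite('pics/w18.png',p[:,:,::-1])
```

```text
t 38.85 pos [0.412  0.294  0.1558] rot [-2.5578  1.5681 -2.5543] F [ 0.09 -0.22 -1.31] T [-0.11  0.03  0.06] op 0.0603 q [ 0.47  0.38  1.68 -0.    1.09  0.47]
[[-0.002, -0.004, 1.0], [-0.001, 1.0, 0.004], [-1.0, -0.001, -0.002]]
dp [0.1318 0.0002 0.0033] turn [ 0.2  -0.13  0.09]
```

View pics/w18.png

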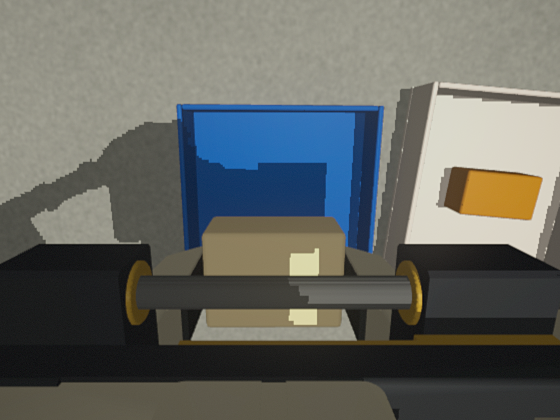

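move_arm([
  {"dp": [0.02, 0, 0.003], "turn": [0, 0, 0]},
  {"dp": [0.06, 0, 0.003], "turn": [0, 0, 0]},
  {"dp": [0.09, 0, 0.003], "turn": [0, 0, 0]},
  {"dp": [0.115, 0, 0.003], "turn": [0, 0, 0]},
  {"dp": [0.13, 0, 0.003], "turn": [0, 0, 0]},
  {"dp": [0.132, 0, 0.003], "turn": [0, 0, 0]},
  {"dp": [0.132, 0, 0.003], "turn": [0, 0, 0]},
])

```text
time: 39.6
tool_pos: [0.4162, 0.2928, 0.0251]
tool_rot: [-2.63, 1.57, -2.63]
contact_force: [-1.0, 0.6, -0.5]
opening: 0.06
```

move_arm([
  {"dp": [0, 0, 0], "turn": [0, 0, 0]},
  {"dp": [0, 0, 0], "turn": [0, 0, 0]},
  {"dp": [0, 0, 0], "turn": [0, 0, 0]},
  {"dp": [-0.03, 0, 0], "turn": [0, 0, 0]},
  {"dp": [-0.08, 0, 0], "turn": [0, 0, 0]},
  {"dp": [-0.13, 0, 0], "turn": [0, 0, 0]},
  {"dp": [-0.13, 0, 0], "turn": [0, 0, 0]},
], hand=0.078)

```text
time: 40.3
tool_pos: [0.4195, 0.2958, 0.1623]
tool_rot: [0.471, 1.557, 0.472]
contact_force: [0.1, 0.1, -0.8]
opening: 0.0775
```

Run:
```python
from h import *
s=st()
for a in (20,0,-10): 
  a=np.radians(a);delta((.661,.0255,.16),(np.cos(a),np.sin(a),0))
p,X,i=cloud('scene');cv2.imwrite('pics/s19.png',p[:,:,::-1])
```

```text
t 40.3 pos [0.4195 0.2958 0.1623] rot [0.4708 1.5568 0.4724] F [ 0.07  0.11 -0.82] T [-0.07 -0.01 -0.  ] op 0.0775 q [0.46 0.38 1.67 0.   1.09 0.46]
[[0.012, -0.002, 1.0], [0.006, 1.0, 0.002], [-1.0, 0.006, 0.012]]
dp [ 0.0036 -0.2707  0.241 ] turn [-19.91   0.77  -0.24]
dp [ 0.0036 -0.2707  0.241 ] turn [ 0.09  0.71 -0.36]
dp [ 0.0036 -0.2707  0.241 ] turn [10.09  0.68 -0.43]
```

View pics/s19.png

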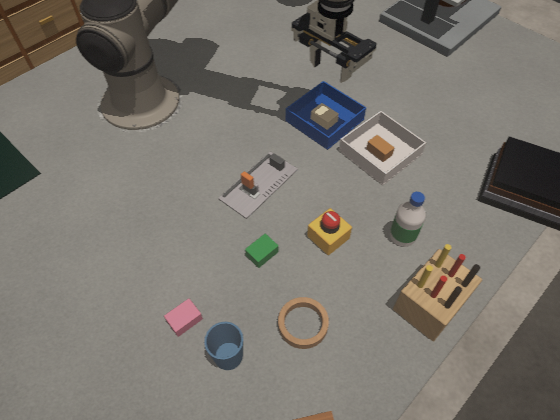

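move_arm([
  {"dp": [-0.01, -0.27, 0.239], "turn": [-20, 0, 0]},
  {"dp": [-0.01, -0.27, 0.239], "turn": [-20, 0, 0]},
  {"dp": [-0.01, -0.27, 0.239], "turn": [-20, 0, 0]},
  {"dp": [-0.01, -0.27, 0.239], "turn": [-20, 0, 0]},
  {"dp": [-0.01, -0.27, 0.239], "turn": [-20, 0, 0]},
  {"dp": [-0.01, -0.27, 0.239], "turn": [-20, 0, 0]},
  {"dp": [-0.01, -0.27, 0.239], "turn": [-20, 0, 0]},
  {"dp": [-0.01, -0.27, 0.239], "turn": [-20, 0, 0]},
  {"dp": [-0.01, -0.27, 0.239], "turn": [-20, 0, 0]},
  {"dp": [-0.01, -0.27, 0.239], "turn": [-20, 0, 0]},
], hand=0.065)

```text
time: 41.35
tool_pos: [0.6544, 0.0243, 0.1635]
tool_rot: [2.57, 1.568, 2.919]
contact_force: [0.7, 0.8, 0.7]
opening: 0.0647
```

Run:
```python
from h import *
s=st()
a=np.radians(20);delta((.661,.0255,.056),(np.cos(a),np.sin(a),0))
p,X,i=cloud('wrist');cv2.imwrite('pics/w20.png',p[:,:,::-1]);np.savez('w20.npz',p=p,X=X,**i)
h=cv2.cvtColor(p,cv2.COLOR_RGB2HSV).astype(int)
```

```text
t 41.35 pos [0.6544 0.0243 0.1635] rot [2.5697 1.5677 2.9193] F [0.69 0.77 0.69] T [-0.01 -0.03 -0.01] op 0.0647 q [-0.08  0.63  1.22  0.    1.29 -0.43]
[[-0.003, -0.343, 0.939], [0.001, 0.939, 0.343], [-1.0, 0.002, -0.003]]
dp [ 0.1075 -0.0013  0.0069] turn [ 0.03 -0.15 -0.1 ]
```

View pics/w20.png

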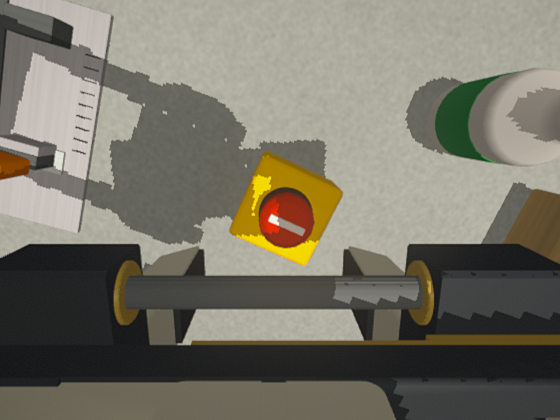

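Run:
```python
from h import *
f=np.load('w20.npz');p=f['p'];i={k:f[k] for k in('fx','fy','cx','cy','R','t')}
h=cv2.cvtColor(p,cv2.COLOR_RGB2HSV).astype(int)
blob(p,i,(250,180,325,255),.075,((h[...,0]<8)|(h[...,0]>172))&(h[...,1]>100),'head')
print(onplane(i,[(286,220)],.08),onplane(i,[(287,210)],.05))
```

```text
head rect c [662.3  27.3] wh [37.8 39.6] ang 32.5 cen 662.5 27.4
[[0.66199953 0.02861959 0.08      ]] [[0.66360533 0.02923774 0.05      ]]
```

move_arm([
  {"dp": [0.0, 0, 0.008], "turn": [0, 0, 0]},
  {"dp": [0.04, 0, 0.008], "turn": [0, 0, 0]},
  {"dp": [0.08, 0, 0.008], "turn": [0, 0, 0]},
  {"dp": [0.1, 0, 0.008], "turn": [0, 0, 0]},
  {"dp": [0.107, 0, 0.008], "turn": [0, 0, 0]},
  {"dp": [0.107, 0, 0.008], "turn": [0, 0, 0]},
])

```text
time: 42.0
tool_pos: [0.6626, 0.028, 0.0577]
tool_rot: [2.572, 1.57, 2.924]
contact_force: [0.1, 0.6, 1.3]
opening: 0.0652
```

move_arm([
  {"dp": [0, 0, 0], "turn": [0, 0, 0]},
  {"dp": [0, 0, 0], "turn": [0, 0, 0]},
  {"dp": [0, 0, 0], "turn": [0, 0, 0]},
  {"dp": [0, 0, 0], "turn": [0, 0, 0]},
  {"dp": [0, 0, 0], "turn": [0, 0, 0]},
], hand=0.02, squeeze=20)

```text
time: 42.5
tool_pos: [0.663, 0.0268, 0.0587]
tool_rot: [-0.544, 1.57, -0.194]
contact_force: [0.1, -0.3, 1.2]
opening: 0.0388
```

move_arm([
  {"dp": [0, 0, 0], "turn": [6, 0, 0]},
  {"dp": [0, 0, 0], "turn": [12, 0, 0]},
  {"dp": [0, 0, 0], "turn": [18, 0, 0]},
  {"dp": [0, 0, 0], "turn": [24, 0, 0]},
  {"dp": [0, 0, 0], "turn": [30, 0, 0]},
  {"dp": [0, 0, 0], "turn": [36, 0, 0]},
  {"dp": [0, 0, 0], "turn": [42, 0, 0]},
  {"dp": [0, 0, 0], "turn": [48, 0, 0]},
  {"dp": [0, 0, 0], "turn": [51, 0, 0]},
  {"dp": [0, 0, 0], "turn": [51, 0, 0]},
])

```text
time: 43.5
tool_pos: [0.6635, 0.0267, 0.0588]
tool_rot: [0.45, 1.569, -0.09]
contact_force: [1.5, -0.7, 1.9]
opening: 0.0387
```

Run:
```python
from h import *
s=st()
p,X,i=cloud('wrist');cv2.imwrite('pics/w21.png',p[:,:,::-1])
```

```text
t 43.5 pos [0.6635 0.0267 0.0588] rot [ 0.4503  1.5692 -0.0902] F [ 1.54 -0.73  1.9 ] T [-0.26 -0.05 -0.04] op 0.0387 q [-0.08  0.75  1.3  -0.    1.09  0.47]
[[0.002, 0.514, 0.857], [-0.0, 0.857, -0.514], [-1.0, 0.001, 0.001]]
```

View pics/w21.png

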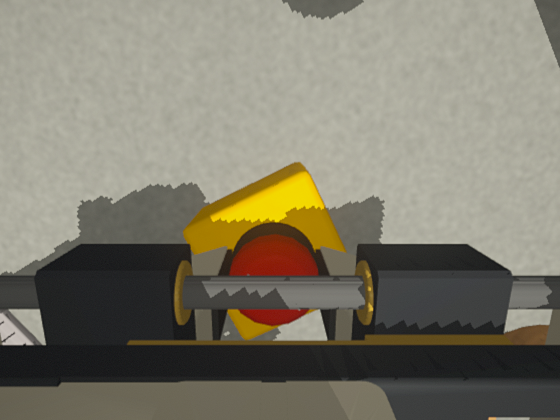

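Turned about 51°. Release and rise.

move_arm([
  {"dp": [0, 0, 0], "turn": [0, 0, 0]},
  {"dp": [0, 0, 0], "turn": [0, 0, 0]},
  {"dp": [0, 0, 0], "turn": [0, 0, 0]},
  {"dp": [-0.03, 0, 0], "turn": [0, 0, 0]},
  {"dp": [-0.08, 0, 0], "turn": [0, 0, 0]},
  {"dp": [-0.13, 0, 0], "turn": [0, 0, 0]},
  {"dp": [-0.15, 0.05, -0.05], "turn": [0, 0, 0]},
  {"dp": [-0.15, 0.05, -0.1], "turn": [0, 0, 0]},
  {"dp": [-0.15, 0.05, -0.1], "turn": [0, 0, 0]},
], hand=0.065)

```text
time: 44.45
tool_pos: [0.6004, 0.1244, 0.2093]
tool_rot: [2.171, 1.569, 1.635]
contact_force: [0.2, 0.4, 0.0]
opening: 0.0648
```

Run:
```python
from h import *
s=st()
p,X,i=cloud('scene')
m=(np.hypot(X[...,0]-.664,X[...,1]-.027)<.012)&(X[...,2]>.06);print('stop z',np.median(X[m][:,2]),m.sum())
cv2.imwrite('pics/s22.png',p[:,:,::-1])
cv2.imwrite('pics/s22c.png',cv2.resize(p[190:270,290:370],None,fx=6,fy=6,interpolation=2)[:,:,::-1])
for n,c in(('white',(.590,.305)),('blue',(.415,.294))):
    m=(abs(X[...,0]-c[0])<.06)&(abs(X[...,1]-c[1])<.06)&(X[...,2]>.024);P=X[m];print(n,np.median(P,0).round(3),m.sum())
p,X,i=cloud('top');cv2.imwrite('pics/t22.png',p[:,:,::-1])
m=(np.hypot(X[...,0]-.664,X[...,1]-.027)<.012)&(X[...,2]>.06);print('stop z top',np.median(X[m][:,2]),m.sum())
```

```text
t 44.45 pos [0.6004 0.1244 0.2093] rot [2.1713 1.5695 1.6346] F [0.16 0.36 0.03] T [-0.05  0.09 -0.01] op 0.0648 q [0.08 0.52 1.29 0.   1.33 0.62]
[[-0.0, 0.511, 0.859], [0.001, 0.859, -0.511], [-1.0, 0.001, -0.001]]
stop z 0.08751926282260294 86
white [0.6   0.298 0.033] 257
blue [0.415 0.285 0.033] 296
stop z top 0.08914181775850313 63
```

View pics/s22.png

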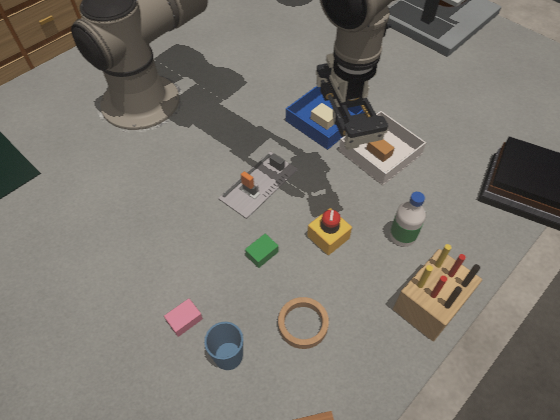

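View pics/s22c.png

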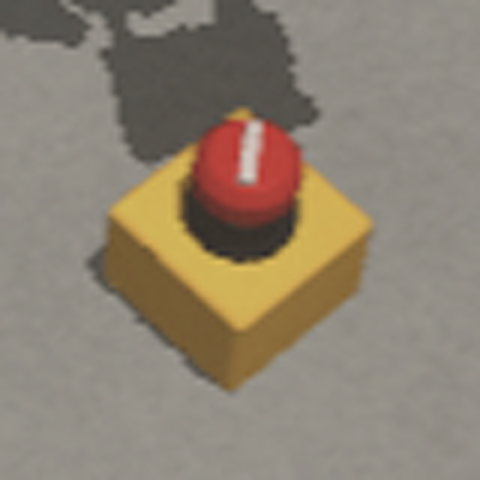

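View pics/t22.png

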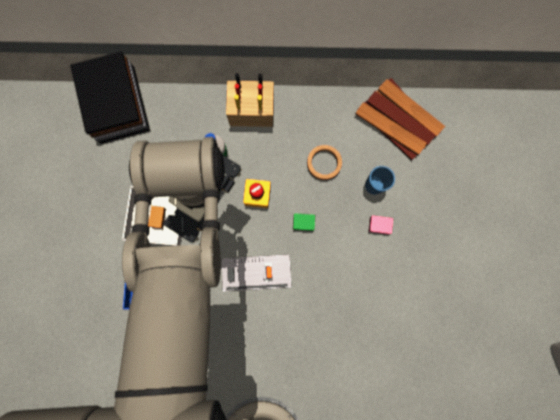

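Run:
```python
from h import *
i=robot.camera_info('scene')
def ang(p,z):
    q=cv2.resize(p[190:270,290:370],None,fx=6,fy=6,interpolation=2)
    h=cv2.cvtColor(q,cv2.COLOR_RGB2HSV);m=(h[...,1]<95)&(q.min(2)>120)
    v,u=np.nonzero(m);k=np.hypot(u-245,v-160)<45;u,v=u[k],v[k]
    P=onplane(i,np.c_[u/6+290,v/6+190],z)[:,:2];P-=P.mean(0);d=np.linalg.svd(P)[2][0] if len(P)<4000 else 0
    print(len(P),np.degrees(np.arctan2(d[1],d[0]))%180)
ang(np.load('scene.npz')['p'],.088)
ang(cv2.imread('pics/s22.png')[:,:,::-1],.088)
```

```text
982 175.9539065000419
1040 124.00626385463156
```

```bash
python3 -c "
from cell import robot
print(robot.hand_in())"
```

```text
the job is handed in; nothing more can be done
None
```

The job is done and handed in at about 44.5 s of the 210 s allowed. No verdict was reported.

- **Stop pressed:** I pushed the red stop down until it latched. Its head measured 81.9 mm above the bench, against 87.7 mm before.
- **Oak:** it clamped at about 13 N and read 35.7 mm, so it went in the white tub.
- **Maple:** it was knocked aside during the run, so I located it again. It clamped at about 11 N and read 43.8 mm, so it went in the blue tub.
- **Absent blanks:** walnut and padauk were not seen in the camera views, and the green and pink look-alikes were left alone.
- **Stop released:** I turned the head about 52° (0.9 rad) clockwise. It sprang up and then measured 87.5 mm (scene camera) and 89 mm (top camera).
- **Last checks:** the last pictures showed both blanks flat, each about 12 mm or less from its tub's middle. The glue, tape and pencil pot looked unmoved, and the arm was clear of everything.
- **Uncertainty:** the two gap readings come from the arm's position and should be good to about 1 mm. That is well clear of the 40 mm line. The largest contact force I read was 26 N, while setting the oak on the bed.

No check failed.

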